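# Pack a filter housing, top it up with ceramic balls and close it

## Robot

A 6-joint arm with a two-finger parallel gripper is mounted at the origin on the work surface. World frame = base frame: x ahead of the robot, y to its left, z up, the work surface at z = 0. Lengths are in m, angles in rad, forces in N, time in s.
With the tool pointing down it reaches from about 0.3 to 0.775 m from the base axis. Payload 14.6 kg.
Tool frame: the origin (TCP) lies between the finger pads; the fingertips stand 14 mm ahead of it and the grasp point (between the pads) lies 5 mm behind it; z points along the fingers, y is the line along which they close (so a half turn about z gives the same grasp; the last joint's range is limited). The gripper opens to 94 mm and grips with 3 to 60 N. Pads are 16 mm wide; open, the fingers measure 119 mm over their backs; the gripper's body (75 mm by 177 mm) begins 78 mm behind the grasp point.
Start: joints at [-1.275, 0.3, 1.521, -0, 1.321, -0.067], TCP at [0.195, -0.514, 0.188] pointing down, gripper open.
Joint ranges: [-3.03, 3.03], [-0.79, 2.21], [0.23, 2.52], [-1.04, 4.18], [0, 3.07], [-2.55, 2.55]. Speed limits (rad/s): [2.22, 2.22, 2.57, 3.14, 3.14, 3.14].

## Interface

Orientations are given as [roll, pitch, yaw] about the fixed x, y, z axes, in that order (R = Rz(yaw) Ry(pitch) Rx(roll)).
In Python, from station import ctrl gives the robot as it stands. The module is installed in compiled form; this text tells all that it offers.
- The arm moves only by the tool move_arm, never from a script. Its argument "targets" is a list of rows, each a list of 7 numbers: the opening, from -1 (shut) to 1 (fully open), then the shift along the tool's x, y, z in units of 50 mm (1.0 is 50 mm), then the turn, a rotation vector about the tool's x, y, z in rad. A call has 1 to 12 rows; each row is the pose to reach, as a shift and turn from the pose commanded when the call began, along the tool's axes at that moment; what a row does not reach only later rows make up. A row lasts 1/10 s, in which the tool goes at most 50 mm and 8.59 degrees, less where a joint would pass 70% of its speed; a pose out of reach is approached as far as the arm can. A call with a gripper value outside its range is refused whole. The fingers move at their own pace and stop on an object; "grip_force" is the grip in N (left out, the last holds). Time passes only in rows, so rows that repeat a pose let the fingers close. It gives the time, the measured TCP pose, the force, the opening and the grip force at its end, in the units of the state.
- ctrl.get_obs(): the state, without advancing time (a new reading comes with each control period).
- ctrl.camera(name): name is "scene" or "side" or "wrist"; returns (picture, depth): 480x640x3 uint8, red, green, blue; 480x640 float32, m along the optical axis (not along the pixel's ray), 0 where there is no reading.
- ctrl.camera_params(name): a dict with "intrinsics" (3x3 intrinsics, pixels), "rvec" (rotation vector, rad) and "tvec" (3), from world to camera coordinates, as OpenCV has them; the wrist camera has in their place "T_tool_cam" (4x4, takes a point from camera to tool coordinates, whose origin is the TCP and whose axes are the flange's). Camera axes: x right, y down, z forward; pixel columns grow to the right and rows downward; lengths in m; the calibration is good to about 2 mm. A picture is of the moment at which its call begins: read the wrist's pose just before it. camera_params takes no time and is no camera call.
- ctrl.hand_in(): hands the job in; it is judged then, once.
Trained networks look in the newest picture that a camera, given by its name, has taken for a name from the list of things; names that differ only in an ending like _2 or _b are one class to them, and where a whole thing is asked for, a point or a joint stands for the part that bears it (a point fixed in the world has none). Each returns a list of dicts, best first, with "score" (0 to 1); they miss things now and then, are a little off and sometimes report something else, mostly with a low value. They report only what shows in the picture. A call takes as long as a camera call. They do not tell look-alikes from the thing itself.
- ctrl.cut_out(camera, target): "region" (480x640 bool, what is visible of it) and "point" ([column, row] in pixels, amid what is visible of it).
- ctrl.tip_of(camera, target): "point" ([column, row] in pixels: a listed point, or the origin of a listed thing).
The state is a dict: "time_s": time; "qpos": joint angles; "joint_vel": joint speeds; "tau": joint torques, N m; "ee_pos": TCP position; "eef_rot": TCP orientation; "force": force on the tool from outside, world axes, zero at the start; "moment": the same for the moment, N m; "grip_width": finger opening in m; "grip_force": force on a finger pad.
Only numpy, scipy, OpenCV 4.12 (cv2) and the standard library are available. Lean on these libraries where they do the work, as an engineer would, in place of code of your own. Each camera call takes 0.05 s, during which the arm holds its last target. There are 200 camera calls.

## Task

Pack every filter candle upright, stem up, into the round clear housing, standing on its floor in a ring around the steel core. Then bring the scoop over, lower its lip to within about 4 cm above the housing's mouth and well inside its edge while it still holds all its balls, and only then tip it so that all the balls end up inside the housing, wholly below its rim, with none falling outside. Stand the empty scoop level on the mat, back where it stood (to within a few centimetres), and close the housing by laying its round cover flat and well centred on the rim so that it covers the whole mouth, leaving the beaker, jar and steel disc alone.

Things in the scene. Friction and masses are not known exactly. Their poses are not given: they have to be found in the camera images.
- housing_mouth (a point): Centre of the open mouth of the filter housing, level with its rim. The housing is a clear round tub fixed to the tray: outer diameter 144 mm, inner diameter 136 mm, upright walls 4 mm thick, rim 106 mm above its inner floor and 120 mm above the bench. z is up.
- housing_floor (a point): Centre of the housing's inner floor, on its axis, 14 mm above the bench. A fixed steel core, 40 mm in diameter, 36 mm tall, stands on it; the ring of floor between core and wall is 48 mm wide and has room for six candles, their centres 44 mm from the axis and 60 degrees apart.
- candle1_mid (a point): Filter candle (4 to 6 present): white cylinder 38 mm in diameter, 60 mm tall, with a grey stem 16 mm in diameter, 40 mm tall, on the middle of its top; 100 mm tall in all, 180 g, most of it in its 12 mm steel foot. The point is on its axis 50 mm above the foot, 10 mm below the stem; z points up the stem. The candles start upright on the yellow mat, whose top is 6 mm above the bench.
- candle2_mid (a point): Filter candle (4 to 6 present): white cylinder 38 mm in diameter, 60 mm tall, with a grey stem 16 mm in diameter, 40 mm tall, on the middle of its top; 100 mm tall in all, 180 g, most of it in its 12 mm steel foot. The point is on its axis 50 mm above the foot, 10 mm below the stem; z points up the stem. The candles start upright on the yellow mat, whose top is 6 mm above the bench.
- candle3_mid (a point): Filter candle (4 to 6 present): white cylinder 38 mm in diameter, 60 mm tall, with a grey stem 16 mm in diameter, 40 mm tall, on the middle of its top; 100 mm tall in all, 180 g, most of it in its 12 mm steel foot. The point is on its axis 50 mm above the foot, 10 mm below the stem; z points up the stem. The candles start upright on the yellow mat, whose top is 6 mm above the bench.
- candle4_mid (a point): Filter candle (4 to 6 present): white cylinder 38 mm in diameter, 60 mm tall, with a grey stem 16 mm in diameter, 40 mm tall, on the middle of its top; 100 mm tall in all, 180 g, most of it in its 12 mm steel foot. The point is on its axis 50 mm above the foot, 10 mm below the stem; z points up the stem. The candles start upright on the yellow mat, whose top is 6 mm above the bench.
- candle5_mid (a point): Filter candle (4 to 6 present): white cylinder 38 mm in diameter, 60 mm tall, with a grey stem 16 mm in diameter, 40 mm tall, on the middle of its top; 100 mm tall in all, 180 g, most of it in its 12 mm steel foot. The point is on its axis 50 mm above the foot, 10 mm below the stem; z points up the stem. The candles start upright on the yellow mat, whose top is 6 mm above the bench.
- candle6_mid (a point): Filter candle (4 to 6 present): white cylinder 38 mm in diameter, 60 mm tall, with a grey stem 16 mm in diameter, 40 mm tall, on the middle of its top; 100 mm tall in all, 180 g, most of it in its 12 mm steel foot. The point is on its axis 50 mm above the foot, 10 mm below the stem; z points up the stem. The candles start upright on the yellow mat, whose top is 6 mm above the bench.
- ball1_center (a point): Centre of a white ceramic ball, 25 mm in diameter, 30 g. Four balls lie in the scoop at the start.
- ball2_center (a point): Centre of a white ceramic ball, 25 mm in diameter, 30 g. Four balls lie in the scoop at the start.
- ball3_center (a point): Centre of a white ceramic ball, 25 mm in diameter, 30 g. Four balls lie in the scoop at the start.
- ball4_center (a point): Centre of a white ceramic ball, 25 mm in diameter, 30 g. Four balls lie in the scoop at the start.
- scoop_grip (a point): Centre of the scoop's grip: an upright black plate 14 mm thick (along x), 72 mm wide (y), 40 mm tall (z), bridging the trough, 92 mm above the scoop's underside. Axes of the scoop: z up when level, pouring lip towards -x. The scoop is a metal trough 72 mm wide, 133 mm long, 45 mm deep, 250 g empty; balls pass freely under the grip.
- scoop_lip (a point): Middle of the scoop's pouring lip: 95 mm ahead (-x) of the grip's centre, 54 mm below it, 38 mm above the underside. From the flat floor (68 mm long) a ramp 65 mm long rises at 28 degrees to this lip: balls roll out when the lip end is tipped down more than about 30 degrees, and all leave at 45 to 55. Side walls run to the lip. Axes as the grip's.
- scoop_in (a point): Point inside the scoop's trough, 20 mm above its underside, 25 mm ahead (-x) of the grip's centre: balls in the scoop are within 75 mm of it. Axes as the grip's.
- cover_knob (a point): Centre of the knob of the housing's cover: a flat aluminium disc 152 mm in diameter, 8 mm thick, 200 g, with a round upright black knob 22 mm in diameter, 40 mm tall, in the middle. The point is 28 mm above the disc's underside, on its axis; z is up. It lies on the mat at the start; closed, it just rests on the housing's rim.
- beaker_rim (a point): Bystander: clear beaker 72 mm in diameter, 85 mm tall, on the mat; the point is the centre of its rim.
- jar_top (a point): Bystander: amber jar 60 mm in diameter, 70 mm tall, on the mat; the point is the centre of its top.
- flange_top (a point): Bystander: flat steel disc 70 mm in diameter, 10 mm thick, on the mat; the point is the centre of its top face.
Things that resemble listed ones, but are neither listed nor needed, are in the scene too. Leave any blue look-alike of the part that bears cover_knob alone.

How it is judged:
On the way, in this order (a step that is already met when the one before it is completed fails the run):
1. every candle present stands upright in the housing, around the core (horizontal distance between candle1_mid and housing_floor between 0.032 and 0.056 m and z of each of candle1_mid, candle2_mid, candle3_mid, candle4_mid, candle5_mid, candle6_mid in the frame of housing_floor below 0.058 m and angle between each of candle1_mid, candle2_mid, candle3_mid, candle4_mid, candle5_mid, candle6_mid's own z axis and vertical below 0.2 rad and horizontal distance between candle2_mid and housing_floor between 0.032 and 0.056 m and horizontal distance between candle3_mid and housing_floor between 0.032 and 0.056 m and horizontal distance between candle4_mid and housing_floor between 0.032 and 0.056 m and horizontal distance between candle5_mid and housing_floor between 0.032 and 0.056 m and horizontal distance between candle6_mid and housing_floor between 0.032 and 0.056 m), for 0.2 s.
2. the scoop's lip is over the housing's mouth (within 60 mm of its centre) and less than 50 mm above the rim, with all the balls still in the scoop (horizontal distance between scoop_lip and housing_mouth below 0.06 m and z of scoop_lip in the frame of housing_mouth below 0.05 m and distance between each of ball1_center, ball2_center, ball3_center, ball4_center and scoop_in below 0.08 m), for 0.2 s.
3. all four balls are in the housing, wholly below the rim (centres 12 mm or more below it) (horizontal distance between each of ball1_center, ball2_center, ball3_center, ball4_center and housing_mouth below 0.068 m and z of each of ball1_center, ball2_center, ball3_center, ball4_center in the frame of housing_mouth below -0.012 m), for 0.2 s.
At the end, for the whole second after the job is handed in: Candles stand on the housing floor (within 8 mm), tilt below 0.2 rad, 32 to 56 mm off its axis; ball centres 12 mm or more below the rim; cover flat on the rim, within 8 mm of centred, 4 mm of height, 0.06 rad; scoop level (0.1 rad) on the mat within 60 mm of its start (all of step 1 and all of step 3 and horizontal distance between cover_knob and housing_mouth below 0.008 m and z of cover_knob in the frame of housing_mouth between 0.024 and 0.032 m and angle between cover_knob's own z axis and vertical below 0.06 rad and distance of scoop_in from where it was at the start of the episode below 0.06 m and angle between scoop_in's own z axis and vertical below 0.1 rad and height (world z) of scoop_in below 0.034 m); the robot touches nothing.
It fails at once if a ball left the scoop from high up: it was outside the scoop more than 75 mm above the housing's rim ((distance between ball1_center and scoop_in above 0.09 m and z of ball1_center in the frame of housing_mouth above 0.075 m) or (distance between ball2_center and scoop_in above 0.09 m and z of ball2_center in the frame of housing_mouth above 0.075 m) or (distance between ball3_center and scoop_in above 0.09 m and z of ball3_center in the frame of housing_mouth above 0.075 m) or (distance between ball4_center and scoop_in above 0.09 m and z of ball4_center in the frame of housing_mouth above 0.075 m)).
It fails at once if a ball fell outside the housing (outside scoop and housing, below the rim) ((distance between ball1_center and scoop_in above 0.09 m and horizontal distance between ball1_center and housing_mouth above 0.085 m and z of ball1_center in the frame of housing_mouth below -0.01 m) or (distance between ball2_center and scoop_in above 0.09 m and horizontal distance between ball2_center and housing_mouth above 0.085 m and z of ball2_center in the frame of housing_mouth below -0.01 m) or (distance between ball3_center and scoop_in above 0.09 m and horizontal distance between ball3_center and housing_mouth above 0.085 m and z of ball3_center in the frame of housing_mouth below -0.01 m) or (distance between ball4_center and scoop_in above 0.09 m and horizontal distance between ball4_center and housing_mouth above 0.085 m and z of ball4_center in the frame of housing_mouth below -0.01 m)).
It fails at once if the beaker, jar or steel disc was moved by more than 40 mm (distance of any of beaker_rim, jar_top, flange_top from where it was at the start of the episode above 0.04 m).
Of candle1, candle2, candle3, candle4, candle5, candle6 only 4 to 6 are there at a start; the rules pass over those that are not, and their reading is None.
At some moment in a run one of candle1, candle2, candle3, candle4, candle5, candle6 may be knocked a few centimetres aside while the robot is not near it.
It also fails if it takes over 210 s, if anything falls off the work surface, if the arm or the gripper's body presses on something with over 40 N, if the wrist force passes 120 N, or if a joint passes its speed limit or range.

## Working session

There is one attempt and no reset: what is moved stays moved. The work goes in short steps, Python scripts to look and compute and a tool call to move; the robot and the scene stay as the last step left them, time stands still between calls to the robot, and variables do not carry over. Pictures are saved under pics/ and viewed, at most 14 in all, crops included, and the job is handed in when it is done.

Besides the shell and the picture viewer there is one more tool, called after "Request:" as name(argument=value, ...) on one line, values as JSON. move_arm: Moves the arm, as the interface text tells. Its arguments: {"type":"object","properties":{"targets":{"type":"array"},"grip_force":{"type":"number"}},"required":["targets"]}

```bash
mkdir -p pics
cat > h.py <<'E'
import numpy as np, cv2
from station import ctrl
from scipy.spatial.transform import Rotation as R
def cam(n):
    """returns K, T_world_cam"""
    p=ctrl.camera_params(n); K=np.array(p["intrinsics"]); T=np.eye(4)
    if n=="wrist":
        o=ctrl.get_obs(); W=np.eye(4); W[:3,:3]=R.from_euler("xyz",o["eef_rot"]).as_matrix(); W[:3,3]=o["ee_pos"]
        return K,W@np.array(p["T_tool_cam"])
    M=cv2.Rodrigues(np.array(p["rvec"],float))[0]; T[:3,:3]=M.T; T[:3,3]=-M.T@np.array(p["tvec"]).ravel()
    return K,T
def ray(K,T,px):
    d=T[:3,:3]@np.linalg.solve(K,[px[0],px[1],1.]); return T[:3,3],d
def at_z(K,T,px,z):
    o,d=ray(K,T,px); return o+d*(z-o[2])/d[2]
def cloud(K,T,depth):
    v,u=np.mgrid[:480,:640]; P=np.stack([u,v,np.ones_like(u)],-1)@np.linalg.inv(K).T*depth[...,None]
    return P@T[:3,:3].T+T[:3,3]
def save(n,img): cv2.imwrite("pics/"+n+".png",img[...,::-1])
E
python3 - <<'E'
from h import *
o=ctrl.get_obs(); print({k:np.round(v,3) for k,v in o.items()})
for n in ["scene","side","wrist"]:
    K,T=cam(n); im,d=ctrl.camera(n); save(n+"0",im); np.savez(n+"0",im=im,d=d,K=K,T=T); print(n,np.round(T,3).tolist())
    if n!="wrist":
        for t,z in [("candle1_mid",.056),("scoop_grip",.098),("scoop_lip",.044),("cover_knob",.034),("housing_mouth",.12),("beaker_rim",.091),("jar_top",.076),("flange_top",.016),("ball1_center",.025)]:
            for r in ctrl.tip_of(n,t)[:8]: print(n,t,np.round(r["score"],2),np.round(r["point"]),np.round(at_z(K,T,r["point"],z)[:2],3))
E
```

```text
{'time_s': np.float64(0.0), 'qpos': array([-1.275,  0.3  ,  1.522, -0.   ,  1.321, -0.067]), 'joint_vel': array([ 0.001,  0.001, -0.   , -0.001,  0.   ,  0.   ]), 'tau': array([ 0.0000e+00, -5.3180e+01, -3.5274e+01,  7.1000e-02,  2.4000e-02,
       -0.0000e+00]), 'ee_pos': array([ 0.195, -0.514,  0.187]), 'eef_rot': array([-3.14 , -0.   ,  0.363]), 'force': array([0.108, 0.434, 0.431]), 'moment': array([-0.024, -0.009,  0.013]), 'grip_force': np.float64(0.0), 'grip_width': np.float64(0.094)}
scene [[0.884, 0.373, -0.28, 0.78], [0.467, -0.718, 0.516, -0.572], [-0.009, -0.587, -0.81, 0.896], [0.0, 0.0, 0.0, 1.0]]
scene candle1_mid 0.85 [335. 177.] [0.42  0.162]
scene candle1_mid 0.5 [297. 368.] [ 0.589 -0.333]
scene scoop_grip 0.64 [198. 365.] [ 0.431 -0.427]
scene scoop_grip 0.62 [303. 349.] [ 0.59  -0.308]
scene scoop_grip 0.47 [386. 305.] [ 0.694 -0.148]
scene scoop_lip 0.76 [264. 341.] [ 0.498 -0.312]
scene cover_knob 0.85 [164. 284.] [ 0.215 -0.298]
scene cover_knob 0.75 [386. 308.] [ 0.691 -0.121]
scene cover_knob 0.27 [334. 178.] [0.41  0.179]
scene housing_mouth 0.89 [339. 222.
[... 444 characters left out ...]
e scoop_grip 0.87 [338. 156.] [ 0.583 -0.299]
side scoop_grip 0.74 [160. 252.] [0.739 0.143]
side scoop_grip 0.52 [344. 175.] [ 0.537 -0.247]
side scoop_lip 0.57 [370. 184.] [ 0.498 -0.307]
side cover_knob 0.63 [264. 204.] [ 0.68  -0.129]
side housing_mouth 0.66 [298. 235.] [ 0.517 -0.025]
side beaker_rim 0.62 [162. 256.] [0.734 0.143]
side jar_top 0.63 [306. 127.] [ 0.722 -0.377]
side jar_top 0.29 [155. 335.] [0.629 0.285]
side flange_top 0.88 [423. 182.] [ 0.4   -0.409]
side flange_top 0.65 [335. 170.] [ 0.608 -0.334]
side ball1_center 0.42 [342. 174.] [ 0.581 -0.32 ]
wrist [[0.356, -0.896, -0.267, 0.274], [-0.935, -0.341, -0.102, -0.484], [0.0, 0.286, -0.958, 0.385], [0.0, 0.0, 0.0, 1.0]]
```

View pics/scene0.png

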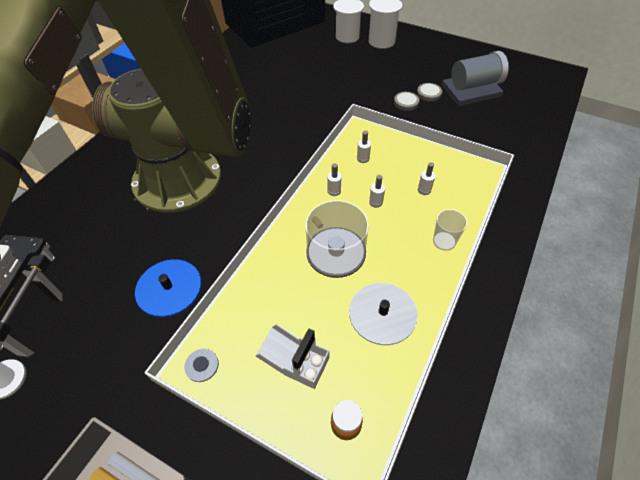

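View pics/side0.png

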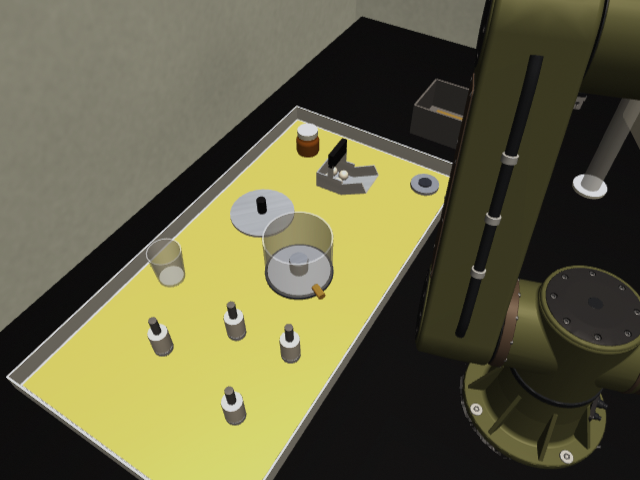

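The scene picture shows four candles at (364,147), (335,180), (377,190) and (427,178). The housing is at (337,240), the aluminium cover at (384,308) with its blue look-alike off the tray at (166,283), and the scoop at (296,352). The beaker is at (449,229), the jar at (347,418) and the steel disc at (201,364). In the side picture the candles are at (160,337), (235,322), (290,343) and (234,405). Next I measure them from both depth views.

Run:
```python
from h import *
C={}
for n in ["scene","side"]:
    f=np.load(n+"0.npz"); P=cloud(f["K"],f["T"],f["d"]); 
    def blobs(zlo,zhi,lab,mn=8):
        m=(f["d"]>0)&(P[...,2]>zlo)&(P[...,2]<zhi)&(P[...,0]>.3)&(P[...,0]<.85)&(abs(P[...,1])<.5)
        k,L,st,ce=cv2.connectedComponentsWithStats(m.astype(np.uint8),connectivity=8)
        for i in range(1,k):
            if st[i,4]>=mn:
                q=P[L==i]; print(n,lab,st[i,4],np.round(ce[i]),"mean",np.round(q.mean(0),3),"min",np.round(q.min(0),3),"max",np.round(q.max(0),3))
    blobs(.072,.125,"hi")
    # cover disc 
    m=(f["d"]>0)&(P[...,2]>.002)&(P[...,2]<.03)&(np.hypot(P[...,0]-.685,P[...,1]+.125)<.1)
    q=P[m]; print(n,"mat z pct",np.round(np.percentile(q[:,2],[5,30,50,70,95]),4))
    im=f["im"].astype(int); g=m&(abs(im[...,0]-im[...,2])<40)&(im.sum(-1)>250)
    q=P[g]; c,r=cv2.minEnclosingCircle(q[:,:2].astype(np.float32)); print("cover disc",np.round(q.mean(0),4),np.round(c,4),r)
    # core
    m=(np.hypot(P[...,0]-.518,P[...,1]+.02)<.05)&(P[...,2]>.04)&(P[...,2]<.07); q=P[m]; print("core",len(q),np.round(q.mean(0),3) if len(q) else 0)
    for t in ["candle1_mid","housing_mouth","scoop_grip","cover_knob"]:
        ctrl.camera(n) if t=="candle1_mid" else 0
        for r in ctrl.cut_out(n,t)[:7]:
            q=P[r["region"]&(f["d"]>0)]; print(n,t,round(r["score"],2),np.round(r["point"]),np.round(np.median(q,0),3),np.round(q.min(0),3),np.round(q.max(0),3))
```

```text
scene hi 72 [364. 136.] mean [0.439 0.305 0.093] min [0.43  0.299 0.072] max [0.446 0.318 0.109]
scene hi 79 [334. 169.] mean [0.422 0.154 0.093] min [0.413 0.147 0.073] max [0.428 0.163 0.112]
scene hi 80 [429. 168.] mean [0.639 0.269 0.094] min [0.631 0.264 0.073] max [0.646 0.282 0.11 ]
scene hi 82 [378. 181.] mean [0.54  0.168 0.093] min [0.531 0.162 0.072] max [0.547 0.18  0.109]
scene hi 1773 [336. 230.] mean [ 0.517 -0.022  0.1  ] min [ 0.445 -0.094  0.072] max [0.589 0.05  0.124]
scene hi 394 [451. 222.] mean [0.743 0.134 0.084] min [0.707 0.096 0.072] max [0.777 0.169 0.095]
scene hi 470 [303. 349.] mean [ 0.593 -0.312  0.109] min [ 0.581 -0.344  0.072] max [ 0.599 -0.271  0.122]
scene hi 702 [347. 415.] mean [ 0.716 -0.373  0.076] min [ 0.689 -0.399  0.072] max [ 0.741 -0.346  0.08 ]
scene mat z pct [0.0043 0.0072 0.0124 0.0142 0.0165]
cover disc [ 0.6864 -0.126   0.0142] [ 0.6846 -0.1223] 0.07627731561660767
core 177 [ 0.517 -0.022  0.05 ]
scene candle1_mid 0.71 [337. 180.] [0.424 0.148 0.056] [0.371 0.136 0.004] [0.44  0.255 0.112]
scene housing_mouth 0.97 [338. 237.] [ 0
[... 1127 characters left out ...]
n [0.428 0.302 0.072] max [0.445 0.318 0.109]
side mat z pct [0.0034 0.007  0.0116 0.0132 0.016 ]
cover disc [ 0.6922 -0.1189  0.013 ] [ 0.6887 -0.123 ] 0.08196317404508591
core 175 [ 0.517 -0.022  0.049]
side candle1_mid 0.81 [290. 350.] [0.414 0.165 0.061] [0.4   0.105 0.001] [0.466 0.177 0.109]
side housing_mouth 0.57 [297. 254.] [ 0.516 -0.023  0.063] [ 0.425 -0.181  0.003] [0.611 0.056 0.124]
side housing_mouth 0.22 [230. 327.] [0.53  0.18  0.062] [0.517 0.14  0.007] [0.586 0.193 0.108]
side scoop_grip 0.84 [345. 172.] [ 0.573 -0.301  0.04 ] [ 0.492 -0.383  0.005] [ 0.627 -0.265  0.121]
side cover_knob 0.74 [258. 209.] [ 0.686 -0.115  0.013] [ 0.566 -0.197  0.   ] [ 0.766 -0.004  0.121]
```

```bash
cat >> h.py <<'E'
def go(*wps, base=None):
    """rows (shift, turn) for world waypoints (x,y,z,[yaw]) from the present pose, tool down"""
    o=ctrl.get_obs(); p=np.array(o["ee_pos"]); M=R.from_euler("xyz",o["eef_rot"])
    for w in wps:
        s=M.inv().apply(np.array(w[:3])-p)/.05
        t=(M.inv()*R.from_euler("xyz",[np.pi,0,w[3]])).as_rotvec() if len(w)>3 else [0,0,0]
        print(np.round(s,2).tolist(),np.round(t,3).tolist(),"rows>=",round(max(np.linalg.norm(s),np.linalg.norm(t)/.15),1))
E
python3 - <<'E'
from h import *
go((.24,-.45,.28,0),(.538,.172,.25,0))
E
```

```text
[1.29, -0.88, -1.84] [0.0, -0.0, 0.363] rows>= 2.4
[11.28, -10.4, -1.25] [0.0, -0.0, 0.363] rows>= 15.4
```

Request:
move_arm(targets=[[0.06,1.29,-0.88,-1.84,0,0,0.363],[0.06,1.29,-0.88,-1.84,0,0,0.363],[0.06,1.29,-0.88,-1.84,0,0,0.363],[0.06,11.28,-10.4,-1.25,0,0,0.363],[0.06,11.28,-10.4,-1.25,0,0,0.363],[0.06,11.28,-10.4,-1.25,0,0,0.363],[0.06,11.28,-10.4,-1.25,0,0,0.363],[0.06,11.28,-10.4,-1.25,0,0,0.363],[0.06,11.28,-10.4,-1.25,0,0,0.363],[0.06,11.28,-10.4,-1.25,0,0,0.363],[0.06,11.28,-10.4,-1.25,0,0,0.363],[0.06,11.28,-10.4,-1.25,0,0,0.363]], grip_force=20)

```text
time_s: 2.75
ee_pos: [0.4346, -0.0426, 0.2608]
eef_rot: [3.141, -0.001, -0.0]
force: [0.4, -1.0, 0.1]
grip_width: 0.0492
grip_force: 0.0
```

Run:
```python
from h import *
o=ctrl.get_obs(); print(np.round(o["ee_pos"],3),np.round(o["eef_rot"],3),o["grip_width"],o["time_s"])
go((.538,.172,.19,0))
```

```text
[ 0.435 -0.043  0.261] [ 3.141e+00 -1.000e-03 -0.000e+00] 0.04920083355842214 2.75
[2.07, -4.29, 1.42] [0.0, -0.001, -0.0] rows>= 5.0
```

Request:
move_arm(targets=[[0.06,2.07,-4.29,1.3,0,0,0],[0.06,2.07,-4.29,1.3,0,0,0],[0.06,2.07,-4.29,1.3,0,0,0],[0.06,2.07,-4.29,1.3,0,0,0],[0.06,2.07,-4.29,1.3,0,0,0],[0.06,2.07,-4.29,1.3,0,0,0],[0.06,2.07,-4.29,1.3,0,0,0],[0.06,2.07,-4.29,1.3,0,0,0],[0.06,2.07,-4.29,1.3,0,0,0]])

```text
time_s: 3.65
ee_pos: [0.5377, 0.1687, 0.1964]
eef_rot: [-3.141, -0.001, -0.002]
force: [-0.1, -0.0, -0.6]
grip_width: 0.0497
grip_force: 0.0
```

```bash
cat >> h.py <<'E'
def stems(cams=("wrist","side","scene"),zlo=.08,zhi=.113,tag=None,r=.0095):
    out={}
    for n in cams:
        K,T=cam(n); im,d=ctrl.camera(n)
        if tag: save(tag+n,im)
        P=cloud(K,T,d); m=(d>0)&(P[...,2]>zlo)&(P[...,2]<zhi)&(P[...,0]>.3)&(P[...,0]<.85)&(abs(P[...,1])<.5)
        k,L,st,ce=cv2.connectedComponentsWithStats(m.astype(np.uint8),connectivity=8)
        for i in range(1,k):
            q=P[L==i]; 
            if len(q)<25: continue
            top=q[q[:,2]>q[:,2].max()-.006]; c,rr=cv2.minEnclosingCircle(top[:,:2].astype(np.float32))
            if rr<.02: print(n,len(q),"ctr(top)",np.round(c,4),round(rr,4),"mean",np.round(q.mean(0),4),"ztop",round(np.percentile(q[:,2],95),3))
E
python3 - <<'E'
from h import *
o=ctrl.get_obs(); print(np.round(o["ee_pos"],4),np.round(o["eef_rot"],3))
stems(tag="s1")
E
```

```text
[0.5377 0.1687 0.1964] [-3.141e+00 -1.000e-03 -2.000e-03]
wrist 587 ctr(top) [0.6389 0.2735] 0.0081 mean [0.6387 0.2712 0.101 ] ztop 0.107
wrist 391 ctr(top) [0.5392 0.172 ] 0.0081 mean [0.5416 0.1719 0.1019] ztop 0.107
wrist 456 ctr(top) [0.4393 0.3084] 0.008 mean [0.4421 0.3063 0.0976] ztop 0.107
wrist 456 ctr(top) [0.4217 0.1561] 0.0086 mean [0.425  0.157  0.0985] ztop 0.107
side 109 ctr(top) [0.5377 0.174 ] 0.0087 mean [0.5349 0.1752 0.0973] ztop 0.106
side 122 ctr(top) [0.637  0.2754] 0.0087 mean [0.6341 0.2763 0.0973] ztop 0.106
side 110 ctr(top) [0.4187 0.1598] 0.0075 mean [0.4175 0.1604 0.0985] ztop 0.107
side 132 ctr(top) [0.4362 0.3098] 0.0083 mean [0.4339 0.3119 0.0989] ztop 0.107
scene 62 ctr(top) [0.4384 0.3089] 0.0091 mean [0.4384 0.3054 0.0964] ztop 0.108
scene 66 ctr(top) [0.4218 0.1559] 0.0089 mean [0.4222 0.1538 0.0965] ztop 0.107
scene 66 ctr(top) [0.6388 0.2729] 0.008 mean [0.6386 0.2694 0.0973] ztop 0.108
scene 66 ctr(top) [0.5394 0.1716] 0.009 mean [0.5393 0.1684 0.0974] ztop 0.107
```

View pics/s1wrist.png

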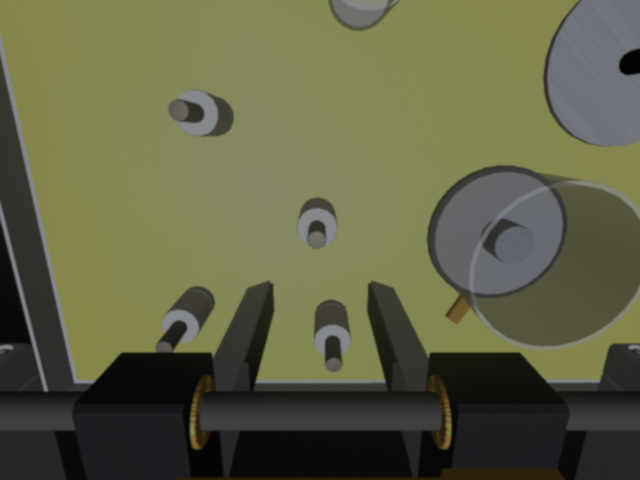

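The wrist picture shows the target candle's stem top at (317,240), midway between the open fingers. The other candles are at (180,110), (165,347) and (333,365). All three cameras agree to about 2 mm, so I pick this one.

Request:
move_arm(targets=[[0.06,0.03,-0.07,1,0,0,0],[0.06,0.03,-0.07,1.8,0,0,0],[0.06,0.03,-0.07,2.19,0,0,0],[0.06,0.03,-0.07,2.19,0,0,0],[-1,0.03,-0.07,2.19,0,0,0],[-1,0.03,-0.07,2.19,0,0,0],[-1,0.03,-0.07,2.19,0,0,0],[-1,0.03,-0.07,2.19,0,0,0],[-1,0.03,-0.07,2.19,0,0,0],[-1,0.03,-0.07,1.5,0,0,0],[-1,0.03,-0.07,0.3,0,0,0],[-1,0.03,-0.07,-0.8,0,0,0]], grip_force=25)

```text
time_s: 5.0
ee_pos: [0.5385, 0.1732, 0.2219]
eef_rot: [3.141, 0.001, -0.0]
force: [0.3, -0.0, -0.8]
grip_width: 0.0134
grip_force: 25.0
```

Run:
```python
from h import *
from scipy.optimize import least_squares
for n in ["scene","side"]:
    f=np.load(n+"0.npz"); P=cloud(f["K"],f["T"],f["d"])
    m=(P[...,2]>.09)&(P[...,2]<.118)&(np.hypot(P[...,0]-.516,P[...,1]+.021)<.09)
    q=P[m]; s=least_squares(lambda v:np.hypot(q[:,0]-v[0],q[:,1]-v[1])-v[2],[.516,-.02,.07],loss="soft_l1",f_scale=.002).x
    print(n,np.round(s,4),"ztop",np.percentile(P[(abs(P[...,2]-.12)<.008)&(np.hypot(P[...,0]-.516,P[...,1]+.021)<.09)][:,2],[50,95]))
o=ctrl.get_obs(); print(np.round(o["ee_pos"],4),o["grip_width"],o["grip_force"])
go((.56,-.021,.24,0),(.56,-.021,.097,0))
```

```text
scene [ 0.5172 -0.0231  0.0697] ztop [0.1188021  0.12192062]
side [ 0.5142 -0.0188  0.0696] ztop [0.11784909 0.12108497]
[0.5385 0.1732 0.2219] 0.01338714277437601 24.991735517978668
[0.43, 3.88, -0.36] [0.0, 0.001, -0.0] rows>= 3.9
[0.43, 3.88, 2.5] [0.0, 0.001, -0.0] rows>= 4.6
```

Request:
move_arm(targets=[[-1,0.1,1,0,0,0,0],[-1,0.2,2,0,0,0,0],[-1,0.3,3,0,0,0,0],[-1,0.42,3.86,0,0,0,0],[-1,0.42,3.86,0,0,0,0],[-1,0.42,3.86,0,0,0,0],[-1,0.42,3.86,0,0,0,0]])

```text
time_s: 5.7
ee_pos: [0.5601, -0.0188, 0.2206]
eef_rot: [-3.141, -0.0, 0.001]
force: [-0.0, -0.4, -0.3]
grip_width: 0.0004
grip_force: 0.0
```

Run:
```python
from h import *
o=ctrl.get_obs(); print(np.round(o["ee_pos"],4),o["grip_width"])
K,T=cam("wrist"); w,d=ctrl.camera("wrist"); s,_=ctrl.camera("side")
P=cloud(K,T,d)
from scipy.optimize import least_squares
m=(P[...,2]>.114)&(P[...,2]<.125)&(np.hypot(P[...,0]-.516,P[...,1]+.021)<.09); q=P[m]
sol=least_squares(lambda v:np.hypot(q[:,0]-v[0],q[:,1]-v[1])-v[2],[.516,-.02,.07],loss="soft_l1",f_scale=.002).x; print(len(q),np.round(sol,4))
save("s2",np.hstack([w[::1],s])[:, :][::2,::2].repeat(1,0) if 0 else cv2.resize(np.hstack([w,s]),(800,300)))
```

```text
[ 0.5601 -0.0188  0.2206] 0.00040693981419537447
2340 [ 0.5184 -0.0214  0.0692]
```

View pics/s2.png

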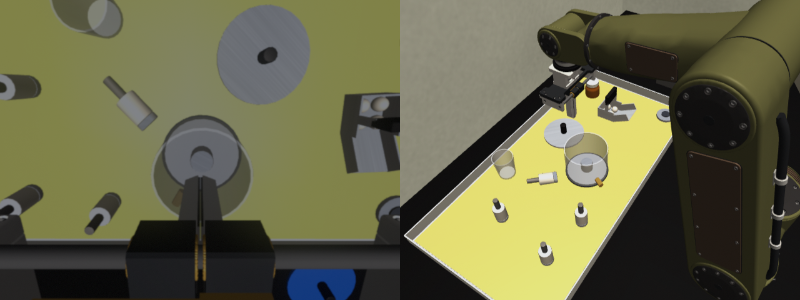

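The first candle slipped out of the fingers. It now lies on its side, at about (130,105) in the left half and (545,180) in the right half. The fingers most likely hadn't finished closing when the lift began, so I'll check the width before each lift. The fallen candle comes later.

Request:
move_arm(targets=[[-0.36,-0.7,-0.88,0.2,0,0,0],[-0.36,-1.4,-1.76,0.4,0,0,0],[-0.36,-2.1,-2.64,0.6,0,0,0],[-0.36,-2.78,-3.53,0.6,0,0,0],[-0.36,-2.78,-3.53,0.6,0,0,0],[-0.36,-2.78,-3.53,0.6,0,0,0],[-0.36,-2.78,-3.53,0.6,0,0,0],[-0.36,-2.78,-3.53,1.3,0,0,0],[-0.36,-2.78,-3.53,2.0,0,0,0],[-0.36,-2.78,-3.53,2.67,0,0,0],[-0.36,-2.78,-3.53,2.67,0,0,0],[-0.36,-2.78,-3.53,2.67,0,0,0]], grip_force=25)

```text
time_s: 7.0
ee_pos: [0.4218, 0.1565, 0.0878]
eef_rot: [3.141, 0.0, -0.001]
force: [-0.3, 1.0, 1.8]
grip_width: 0.0304
grip_force: 0.0
```

Run:
```python
from h import *
o=ctrl.get_obs(); print(np.round(o["ee_pos"],4),np.round(o["eef_rot"],3),o["grip_width"])
stems(("scene","side"))
```

```text
[0.4218 0.1565 0.0878] [ 3.141e+00  0.000e+00 -1.000e-03] 0.030406264284273104
scene 59 ctr(top) [0.4364 0.3078] 0.0084 mean [0.4384 0.3052 0.0974] ztop 0.107
scene 38 ctr(top) [0.4269 0.1486] 0.0156 mean [0.4246 0.1527 0.0932] ztop 0.108
scene 67 ctr(top) [0.6387 0.2739] 0.009 mean [0.6388 0.2694 0.0969] ztop 0.108
side 26 ctr(top) [0.4545 0.0178] 0.0044 mean [0.4571 0.0202 0.09  ] ztop 0.099
side 120 ctr(top) [0.6367 0.274 ] 0.0081 mean [0.6341 0.2763 0.0975] ztop 0.107
side 91 ctr(top) [0.4168 0.1669] 0.0151 mean [0.416  0.1604 0.0989] ztop 0.108
side 128 ctr(top) [0.4361 0.3098] 0.0085 mean [0.4341 0.3118 0.0992] ztop 0.107
```

Request:
move_arm(targets=[[-1,0,0,0,0,0,0],[-1,0,0,0,0,0,0],[-1,0,0,0,0,0,0],[-1,0,0,0,0,0,0],[-1,0,0,0,0,0,0],[-1,0,0,0,0,0,0],[-1,0,0,0,0,0,0],[-1,0,0,-0.2,0,0,0],[-1,0,0,-0.2,0,0,0]], grip_force=25)

```text
time_s: 8.0
ee_pos: [0.4217, 0.157, 0.0984]
eef_rot: [-3.141, -0.002, -0.0]
force: [0.0, 0.0, -0.0]
grip_width: 0.0004
grip_force: 0.0
```

Run:
```python
from h import *
w,d=ctrl.camera("wrist"); s,_=ctrl.camera("side"); c,_=ctrl.camera("scene")
a=cv2.resize(s[230:430,150:390],(400,333)); b=cv2.resize(c[100:260,290:480],(396,333)); save("s3",np.hstack([a,b])); save("s3w",w)
stems(("wrist",))
```

```text
wrist 251 ctr(top) [ 0.4512 -0.0082] 0.0043 mean [ 0.4501 -0.0195  0.0911] ztop 0.107
wrist 1469 ctr(top) [0.4383 0.3085] 0.0085 mean [0.4398 0.3055 0.0984] ztop 0.107
wrist 418 ctr(top) [0.4258 0.1568] 0.0066 mean [0.4277 0.157  0.0941] ztop 0.106
```

View pics/s3.png

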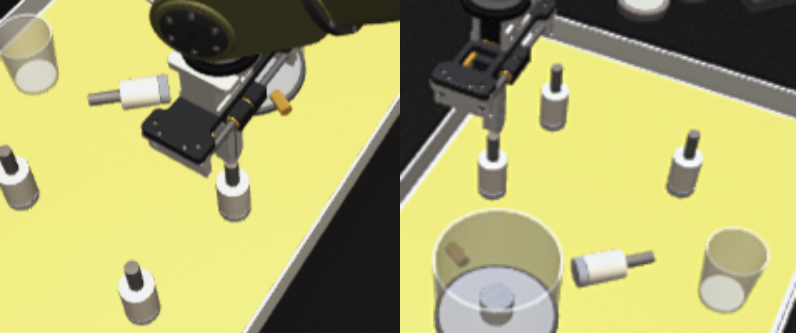

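Run:
```python
from h import *
p=ctrl.camera_params("wrist"); T=np.array(p["T_tool_cam"]); K=np.array(p["intrinsics"]); print(np.round(T,3).tolist())
w,d=ctrl.camera("wrist"); P=cloud(K,T,d)  # tool coords
m=(d>0)&(P[...,2]>-.02)&(P[...,2]<.02)&(np.hypot(P[...,0],P[...,1])<.05)
for a in np.arange(-.03,.03,.006):
    q=P[m&(abs(P[...,2]-a)<.003)]
    if len(q)>5: print(round(a,3),len(q),np.round(q.min(0),4),np.round(q.max(0),4),np.round(np.median(q,0),4))
c=np.linalg.inv(T)@[0,0,0,1]; print("TCP px",K@c[:3]/c[2])
save("s4w",w[200:480,170:480])
```

```text
[[0.001, -0.958, -0.286, 0.085], [1.0, 0.001, 0.001, -0.0], [-0.0, -0.286, 0.958, -0.197], [0.0, 0.0, 0.0, 1.0]]
-0.018 32 [ 0.0089 -0.005  -0.02  ] [ 0.0112  0.0049 -0.0169] [ 0.0104 -0.     -0.0188]
-0.012 15 [ 0.006  -0.0031 -0.0099] [ 0.0081  0.0014 -0.009 ] [ 0.0068 -0.0003 -0.0093]
-0.006 109 [ 0.0037 -0.0071 -0.009 ] [ 0.0088  0.0071 -0.0031] [ 0.0074 -0.0003 -0.0064]
-0.0 102 [ 0.0019 -0.0078 -0.003 ] [0.0085 0.0073 0.0029] [ 0.0072 -0.      0.0002]
0.006 89 [ 0.0011 -0.008   0.0033] [0.0088 0.0075 0.0089] [ 0.0073 -0.0009  0.006 ]
0.012 82 [ 0.0007 -0.0076  0.0092] [0.0086 0.0076 0.0148] [ 0.0075 -0.0003  0.0123]
0.018 66 [-0.0002 -0.0078  0.0151] [0.0087 0.0078 0.0199] [ 0.0072 -0.0003  0.0172]
TCP px [320.51533444 285.57365944   1.        ]
```

View pics/s4w.png

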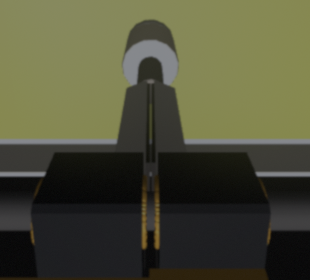

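Request:
move_arm(targets=[[-0.36,0,0,-1,0,0,0],[-0.36,0,0,-2,0,0,0],[-0.36,0,0,-2,0,0,0],[-0.36,0,0,-2,0,0,0],[-0.36,0,0,-2,0,0,0]])

```text
time_s: 8.75
ee_pos: [0.4206, 0.1567, 0.1958]
eef_rot: [3.141, 0.002, -0.0]
force: [-0.3, -0.4, -0.8]
grip_width: 0.0302
grip_force: 0.0
```

Run:
```python
from h import *
o=ctrl.get_obs(); print(np.round(o["ee_pos"],4),np.round(o["eef_rot"],3),o["grip_width"])
stems(("wrist","scene","side"),tag="s5")
p=ctrl.camera_params("wrist"); T=np.array(p["T_tool_cam"]); K=np.array(p["intrinsics"])
w,d=ctrl.camera("wrist"); P=cloud(K,T,d)
for a in np.arange(-.06,.02,.006):
    q=P[(d>0)&(abs(P[...,2]-a)<.003)&(np.hypot(P[...,0],P[...,1])<.06)]
    if len(q)>5: print(round(a,3),len(q),np.round(q.min(0),4),np.round(q.max(0),4),"inner gap",np.round([q[q[:,1]<0][:,1].max(),q[q[:,1]>0][:,1].min()],4))
# what colour/height at scene near stem B
```

```text
[0.4206 0.1567 0.1958] [ 3.141e+00  2.000e-03 -0.000e+00] 0.03019838065011288
wrist 574 ctr(top) [0.4384 0.3086] 0.0079 mean [0.4396 0.306  0.0993] ztop 0.107
wrist 400 ctr(top) [0.4215 0.1569] 0.0079 mean [0.4237 0.1569 0.1015] ztop 0.107
scene 59 ctr(top) [0.4375 0.3089] 0.0097 mean [0.4384 0.3055 0.0972] ztop 0.107
scene 65 ctr(top) [0.4213 0.1571] 0.0076 mean [0.4222 0.1536 0.0969] ztop 0.109
scene 64 ctr(top) [0.6381 0.2718] 0.008 mean [0.6384 0.2698 0.0974] ztop 0.108
side 73 ctr(top) [ 0.4725 -0.0712] 0.0087 mean [ 0.4817 -0.0776  0.0919] ztop 0.107
side 122 ctr(top) [0.6362 0.2741] 0.0085 mean [0.6341 0.2762 0.0974] ztop 0.107
side 113 ctr(top) [0.4192 0.159 ] 0.008 mean [0.4174 0.1604 0.0981] ztop 0.107
side 131 ctr(top) [0.436  0.3099] 0.0081 mean [0.434  0.3119 0.0989] ztop 0.107
-0.06 523 [-0.007  -0.0273 -0.063 ] [ 0.0119  0.0272 -0.057 ] inner gap [-0.015   0.0149]
-0.054 464 [-0.0068 -0.0272 -0.057 ] [ 0.0116  0.0272 -0.051 ] inner gap [-0.015   0.0148]
-0.048 421 [-0.0072 -0.0273 -0.051 ] [ 0.0115  0.0272 -0.045 ] inner gap [-0.015   0.0148]
-0.042 391 [-0.0072 -0.0271 -0.045 ] [ 0.0116  0.027  -0.039 ] inner gap [-0.015   0.0148]
-0.036 337 [-0.0064 -0.027  -0.039 ] [ 0.0118  0.0268 -0.033 ] inner gap [-0.015   0.0149]
-0.03 299 [-0.0065 -0.027  -0.033 ] [ 0.0115  0.0268 -0.027 ] inner gap [-0.015   0.0149]
-0.024 229 [-0.0069 -0.0264 -0.0269] [ 0.0113  0.0268 -0.021 ] inner gap [-0.015   0.0148]
-0.018 96 [-0.0063 -0.0205 -0.0209] [ 0.0116  0.0199 -0.0171] inner gap [-0.015   0.0149]
```

View pics/s5wrist.png

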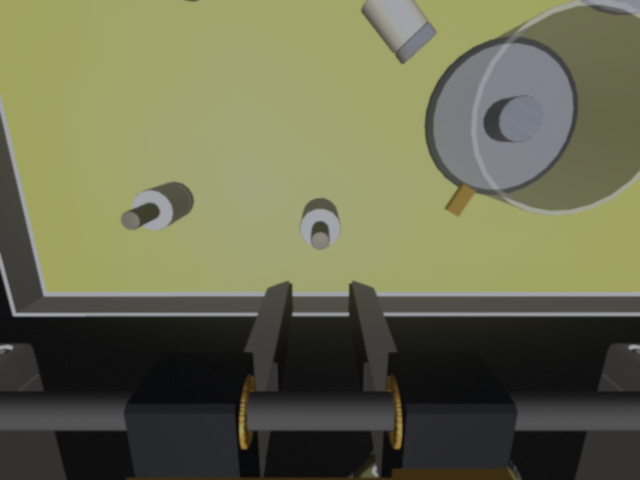

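The candle at (320,240) hasn't moved, and the wrist depth explains why. The fingertips end about 17 mm *behind* the TCP, not 14 mm ahead as the text says, so I only touched the stem's top edge. I'll work about 30 mm lower.

Request:
move_arm(targets=[[-0.36,0.02,-0.01,0.9,0,0,0],[-0.36,0.02,-0.01,1.8,0,0,0],[-0.36,0.02,-0.01,2.3,0,0,0],[-0.36,0.02,-0.01,2.75,0,0,0],[-0.36,0.02,-0.01,2.75,0,0,0],[-1,0.02,-0.01,2.75,0,0,0],[-1,0.02,-0.01,2.75,0,0,0],[-1,0.02,-0.01,2.75,0,0,0],[-1,0.02,-0.01,2.75,0,0,0],[-1,0.02,-0.01,2.75,0,0,0]], grip_force=25)

```text
time_s: 9.95
ee_pos: [0.4228, 0.1575, 0.0606]
eef_rot: [-3.141, -0.002, -0.0]
force: [-1.3, 0.2, 7.2]
grip_width: 0.0153
grip_force: 25.0
```

Request:
move_arm(targets=[[-1,0,0,-0.1,0,0,0],[-1,0,0,-0.6,0,0,0],[-1,0,0,-1.5,0,0,0],[-1,0,0,-2.4,0,0,0],[-1,0,0,-3,0,0,0],[-1,0,0,-3,0,0,0],[-1,0,0,-3,0,0,0]])

```text
time_s: 10.65
ee_pos: [0.4219, 0.1573, 0.2094]
eef_rot: [-3.141, -0.0, -0.0]
force: [0.2, -0.6, -1.9]
grip_width: 0.0154
grip_force: 25.0
```

Run:
```python
from h import *
o=ctrl.get_obs(); print(np.round(o["ee_pos"],4),o["grip_width"],np.round(o["force"],1))
p=ctrl.camera_params("wrist"); T=np.array(p["T_tool_cam"]); K=np.array(p["intrinsics"])
w,d=ctrl.camera("wrist"); P=cloud(K,T,d)
for a in np.arange(-.03,.065,.006):
    q=P[(d>0)&(abs(P[...,2]-a)<.003)&(np.hypot(P[...,0],P[...,1])<.03)]
    if len(q)>5: print(round(a,3),len(q),np.round(q.min(0),4),np.round(q.max(0),4))
a,_=ctrl.camera("scene"); save("s6",np.hstack([cv2.resize(w[100:400,170:470],(400,400)),cv2.resize(a[20:280,250:510],(400,400))]))
go((.472,-.021,.2,0))
```

```text
[0.4219 0.1573 0.2094] 0.01544403812807896 [ 0.2 -0.6 -1.9]
-0.03 431 [-0.0013 -0.0197 -0.0329] [ 0.0114  0.0196 -0.027 ]
-0.024 318 [ 0.0001 -0.0193 -0.0269] [ 0.0114  0.0194 -0.021 ]
-0.018 167 [-0.0005 -0.0138 -0.021 ] [ 0.0113  0.0127 -0.015 ]
-0.012 119 [-0.0008 -0.0079 -0.015 ] [ 0.0068  0.0074 -0.0091]
-0.006 1167 [-0.0048 -0.0179 -0.009 ] [ 0.0177  0.0178 -0.003 ]
-0.0 200 [ 0.0017 -0.0184 -0.003 ] [0.0176 0.0186 0.0029]
0.006 178 [ 0.0017 -0.0181  0.003 ] [0.0176 0.0187 0.0089]
0.012 166 [ 0.0009 -0.0187  0.009 ] [0.0175 0.0185 0.015 ]
0.018 153 [ 0.001  -0.0184  0.0151] [0.0176 0.0189 0.021 ]
0.024 148 [ 0.0025 -0.018   0.021 ] [0.0175 0.0184 0.027 ]
0.03 126 [ 0.0013 -0.0185  0.027 ] [0.0176 0.0187 0.033 ]
0.036 126 [ 0.0017 -0.0183  0.033 ] [0.0175 0.0184 0.039 ]
0.042 107 [ 0.0023 -0.0176  0.0391] [0.0176 0.0184 0.045 ]
0.048 121 [ 0.0011 -0.0185  0.045 ] [0.0175 0.0185 0.051 ]
0.054 21 [ 0.002  -0.0181  0.051 ] [0.017  0.0152 0.0533]
[1.01, 3.56, 0.16] [0.001, 0.002, -0.0] rows>= 3.7
```

View pics/s6.png

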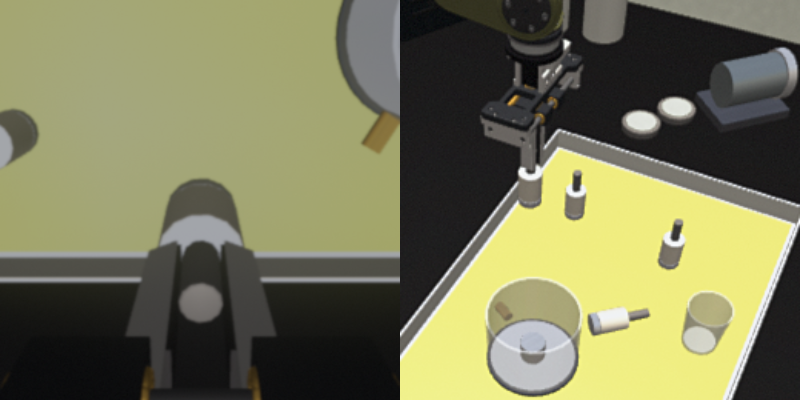

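The candle is held upright, with its foot 54 mm beyond the TCP. I carry it to the near-side slot.

Request:
move_arm(targets=[[-1,0.25,0.9,0,0,0,0],[-1,0.5,1.8,0,0,0,0],[-1,0.75,2.7,0,0,0,0],[-1,1.02,3.57,0,0,0,0],[-1,1.02,3.57,0,0,0,0],[-1,1.02,3.57,0.4,0,0,0],[-1,1.02,3.57,1.2,0,0,0],[-1,1.02,3.57,2,0,0,0],[-1,1.02,3.57,2.5,0,0,0],[-1,1.02,3.57,2.78,0,0,0],[-1,1.02,3.57,2.78,0,0,0],[-1,1.02,3.57,2.78,0,0,0]])

```text
time_s: 11.95
ee_pos: [0.4724, -0.0207, 0.0698]
eef_rot: [-3.141, 0.002, 0.0]
force: [0.8, -0.1, -0.7]
grip_width: 0.0156
grip_force: 25.0
```

Now I release it, rise, go to the candle at (0.437,0.309) and descend to just above its stem.

Request:
move_arm(targets=[[-0.36,0,0,0,0,0,0],[-0.36,0,0,0,0,0,0],[-0.36,0,0,0,0,0,0],[-0.36,0,0,-0.8,0,0,0],[-0.36,0,0,-1.6,0,0,0],[-0.36,0,0,-1.9,0,0,0],[-0.36,-0.1,-1,-2,0,0,0],[-0.36,-0.2,-2,-2,0,0,0],[-0.36,-0.3,-3,-2,0,0,0],[-0.36,-0.4,-4,-2,0,0,0],[-0.36,-0.5,-5,-2,0,0,0],[-0.36,-0.6,-6,-2,0,0,0]])

```text
time_s: 13.15
ee_pos: [0.4427, 0.2792, 0.171]
eef_rot: [-3.141, -0.001, -0.0]
force: [1.5, -0.8, 0.4]
grip_width: 0.03
grip_force: 0.0
```

```bash
cat >> h.py <<'E'
C=np.array([.517,-.021])
def candles_in(cams=("scene","side")):
    for n in cams:
        K,T=cam(n); im,d=ctrl.camera(n); P=cloud(K,T,d)
        m=(d>0)&(P[...,2]>.088)&(P[...,2]<.117)&(np.hypot(P[...,0]-C[0],P[...,1]-C[1])<.062)
        k,L,st,_=cv2.connectedComponentsWithStats(m.astype(np.uint8))
        for i in range(1,k):
            if st[i,4]>15: q=P[L==i]; print(n,"in housing",st[i,4],np.round(q.mean(0),3),np.round(q.max(0)[2],3))
E
python3 - <<'E'
from h import *
o=ctrl.get_obs(); print(np.round(o["ee_pos"],4),o["grip_width"])
stems(("wrist","scene","side"),tag="s7"); candles_in()
go((.4375,.309,.2,0),(.4375,.309,.063,0))
E
```

```text
[0.4427 0.2792 0.171 ] 0.029970641619327283
wrist 498 ctr(top) [0.4384 0.309 ] 0.008 mean [0.4407 0.3082 0.101 ] ztop 0.107
scene 61 ctr(top) [0.4379 0.3093] 0.0089 mean [0.4383 0.3056 0.0962] ztop 0.108
scene 65 ctr(top) [0.6383 0.2728] 0.0087 mean [0.6385 0.2698 0.0972] ztop 0.108
side 208 ctr(top) [0.4562 0.0205] 0.0056 mean [0.4622 0.0231 0.0902] ztop 0.104
side 119 ctr(top) [0.6369 0.2748] 0.0086 mean [0.6341 0.2762 0.0976] ztop 0.107
side 128 ctr(top) [0.4364 0.3103] 0.0083 mean [0.4342 0.3117 0.0988] ztop 0.106
scene in housing 68 [ 0.471 -0.025  0.107] 0.117
[-0.11, -0.65, -0.59] [0.0, 0.0, 0.0] rows>= 0.9
[-0.11, -0.65, 2.15] [0.0, 0.0, 0.0] rows>= 2.2
```

Request:
move_arm(targets=[[-0.36,-0.09,-0.61,0,0,0,0],[-0.36,-0.09,-0.61,0,0,0,0],[-0.36,-0.09,-0.61,0.8,0,0,0],[-0.36,-0.09,-0.61,1.5,0,0,0],[-0.36,-0.09,-0.61,2.1,0,0,0],[-0.36,-0.09,-0.61,2.1,0,0,0],[-1,-0.09,-0.61,2.1,0,0,0],[-1,-0.09,-0.61,2.1,0,0,0],[-1,-0.09,-0.61,2.1,0,0,0],[-1,-0.09,-0.61,2.1,0,0,0],[-1,-0.09,-0.61,2.1,0,0,0]])

```text
time_s: 14.5
ee_pos: [0.4398, 0.3081, 0.0673]
eef_rot: [-3.14, -0.003, -0.0]
force: [0.1, 0.4, 7.1]
grip_width: 0.0154
grip_force: 25.0
```

Request:
move_arm(targets=[[-1,0,0,-0.2,0,0,0],[-1,0,0,-1.1,0,0,0],[-1,0,0,-2,0,0,0],[-1,0,0,-2.9,0,0,0],[-1,0.3,0.9,-3,0,0,0],[-1,0.6,1.8,-3,0,0,0],[-1,0.9,2.7,-3,0,0,0],[-1,1.2,3.6,-3,0,0,0],[-1,1.5,4.5,-3,0,0,0],[-1,1.8,5.4,-3,0,0,0],[-1,2.1,6.2,-3,0,0,0],[-1,2.42,6.58,-3,0,0,0]])

```text
time_s: 15.7
ee_pos: [0.5599, -0.0246, 0.2165]
eef_rot: [3.141, -0.001, -0.003]
force: [-0.3, 1.2, -1.2]
grip_width: 0.0153
grip_force: 25.0
```

Run:
```python
from h import *
o=ctrl.get_obs(); print(np.round(o["ee_pos"],4),o["grip_width"],np.round(o["force"],1))
go((.561,-.021,.077,0))
```

```text
[ 0.5599 -0.0246  0.2165] 0.015343395881777742 [-0.3  1.2 -1.2]
[0.02, -0.07, 2.79] [0.0, -0.001, -0.003] rows>= 2.8
```

Request:
move_arm(targets=[[-1,0,0,0,0,0,0],[-1,0,0,0.8,0,0,0],[-1,0,0,1.6,0,0,0],[-1,0,0,2.3,0,0,0],[-1,0,0,2.79,0,0,0],[-1,0,0,2.79,0,0,0],[-0.36,0,0,2.79,0,0,0],[-0.36,0,0,2.79,0,0,0],[-0.36,0,0,2.79,0,0,0],[-0.36,0,0,2,0,0,0],[-0.36,0,0,1.2,0,0,0],[-0.36,0,0,0.6,0,0,0]])

```text
time_s: 16.9
ee_pos: [0.5602, -0.0215, 0.1889]
eef_rot: [3.141, -0.003, -0.0]
force: [0.1, -0.2, -0.2]
grip_width: 0.0302
grip_force: 0.0
```

Run:
```python
from h import *
o=ctrl.get_obs(); print(np.round(o["ee_pos"],4),o["grip_width"])
stems(("wrist","scene","side")); candles_in()
go((.637,.273,.18,0))
```

```text
[ 0.5602 -0.0215  0.1889] 0.030189765294397413
wrist 423 ctr(top) [ 0.5894 -0.2729] 0.007 mean [ 0.5902 -0.2723  0.0908] ztop 0.101
wrist 199 ctr(top) [ 0.5602 -0.02  ] 0.0076 mean [ 0.5638 -0.0203  0.0979] ztop 0.112
scene 67 ctr(top) [0.6389 0.2726] 0.008 mean [0.6386 0.2692 0.0971] ztop 0.108
scene 61 ctr(top) [ 0.5573 -0.0239] 0.0078 mean [ 0.5582 -0.0254  0.0971] ztop 0.112
side 72 ctr(top) [ 0.4683 -0.0192] 0.0086 mean [ 0.4677 -0.0159  0.1023] ztop 0.113
side 119 ctr(top) [0.6363 0.2745] 0.0081 mean [0.634  0.2762 0.098 ] ztop 0.107
scene in housing 68 [ 0.472 -0.025  0.106] 0.116
scene in housing 74 [ 0.558 -0.023  0.106] 0.116
side in housing 96 [ 0.553 -0.016  0.105] 0.116
side in housing 93 [ 0.468 -0.017  0.106] 0.117
[1.55, -5.89, 0.1] [-0.0, 0.0, -0.0] rows>= 6.1
```

Request:
move_arm(targets=[[-0.36,0.25,-0.95,0,0,0,0],[-0.36,0.5,-1.9,0,0,0,0],[-0.36,0.75,-2.85,0,0,0,0],[-0.36,1,-3.8,0,0,0,0],[-0.36,1.25,-4.75,0,0,0,0],[-0.36,1.5,-5.6,0,0,0,0],[-0.36,1.55,-5.9,0,0,0,0],[-0.36,1.55,-5.9,0,0,0,0],[-0.36,1.55,-5.9,0.8,0,0,0],[-0.36,1.55,-5.9,1.6,0,0,0],[-0.36,1.55,-5.9,2.44,0,0,0],[-0.36,1.55,-5.9,2.44,0,0,0]])

```text
time_s: 18.35
ee_pos: [0.6342, 0.2709, 0.0569]
eef_rot: [3.138, 0.01, -0.001]
force: [0.0, -0.0, -0.5]
grip_width: 0.0305
grip_force: 0.0
```

Request:
move_arm(targets=[[-1,0,0,0,0,0,0],[-1,0,0,0,0,0,0],[-1,0,0,0,0,0,0],[-1,0,0,0,0,0,0],[-1,0,0,0,0,0,0]])

```text
time_s: 18.85
ee_pos: [0.6386, 0.2737, 0.0665]
eef_rot: [-3.14, -0.004, -0.0]
force: [-0.0, -1.0, 7.5]
grip_width: 0.0151
grip_force: 25.0
```

Request:
move_arm(targets=[[-1,0,0,-0.2,0,0,0],[-1,0,0,-1.1,0,0,0],[-1,0,0,-2,0,0,0],[-1,0,0,-2.9,0,0,0],[-1,-0.35,0.7,-3,0,0,-0.14],[-1,-0.7,1.4,-3,0,0,-0.28],[-1,-1.05,2.1,-3,0,0,-0.42],[-1,-1.4,2.8,-3,0,0,-0.56],[-1,-1.75,3.5,-3,0,0,-0.7],[-1,-2.1,4.2,-3,0,0,-0.84],[-1,-2.43,5.01,-3,0,0,-0.98],[-1,-2.43,5.01,-3,0,0,-1.12]])

```text
time_s: 20.05
ee_pos: [0.5145, 0.0197, 0.2151]
eef_rot: [3.14, -0.0, 1.122]
force: [0.2, 1.0, -1.2]
grip_width: 0.0154
grip_force: 25.0
```

Request:
move_arm(targets=[[-1,0,0,0,0,0,-0.14],[-1,0,0,0,0,0,-0.28],[-1,0,0,0,0,0,-0.42],[-1,0,0,0,0,0,-0.451],[-1,0,0,0,0,0,-0.451],[-1,0,0,0,0,0,-0.451]])

```text
time_s: 20.65
ee_pos: [0.5158, 0.0231, 0.2142]
eef_rot: [3.141, 0.0, 1.569]
force: [-0.1, 0.3, -2.3]
grip_width: 0.0155
grip_force: 25.0
```

Run:
```python
from h import *
o=ctrl.get_obs(); print(np.round(o["ee_pos"],4),np.round(o["eef_rot"],3),o["grip_width"])
go((.517,.023,.0765,np.pi/2))
```

```text
[0.5158 0.0231 0.2142] [3.141 0.    1.569] 0.015547249722541701
[-0.0, 0.02, 2.75] [0.001, 0.0, -0.001] rows>= 2.8
```

Request:
move_arm(targets=[[-1,0,0.02,0.8,0,0,0],[-1,0,0.02,1.6,0,0,0],[-1,0,0.02,2.3,0,0,0],[-1,0,0.02,2.75,0,0,0],[-1,0,0.02,2.75,0,0,0],[-0.36,0,0.02,2.75,0,0,0],[-0.36,0,0.02,2.75,0,0,0],[-0.36,0,0.02,2.75,0,0,0],[-0.36,0,0.02,2,0,0,0],[-0.36,0,0.02,1.1,0,0,0],[-0.36,0,0.02,0.2,0,0,0],[-0.36,0,0.02,0,0,0,0]])

```text
time_s: 21.85
ee_pos: [0.5184, 0.0231, 0.2194]
eef_rot: [3.133, 0.0, 1.571]
force: [0.4, -1.2, 0.6]
grip_width: 0.0303
grip_force: 0.0
```

Run:
```python
from h import *
candles_in()
for n in ["scene","side"]:
    K,T=cam(n); im,d=ctrl.camera(n); P=cloud(K,T,d); save("s8"+n,im)
    m=(d>0)&(P[...,2]>.016)&(P[...,2]<.06)&(P[...,0]>.36)&(P[...,0]<.72)&(P[...,1]>.065)&(P[...,1]<.4)
    k,L,st,ce=cv2.connectedComponentsWithStats(m.astype(np.uint8))
    for i in range(1,k):
        if st[i,4]<60: continue
        q=P[L==i]; print(n,st[i,4],np.round(ce[i]),np.round(q.min(0),3),np.round(q.max(0),3))
        c=q[:,:2].mean(0); u,s,v=np.linalg.svd(q[:,:2]-c,full_matrices=False); t=(q[:,:2]-c)@v[0]
        print(" axis",np.round(v[0],3),"ends",np.round(c+v[0]*t.min(),3),np.round(c+v[0]*t.max(),3))
        for a in np.linspace(t.min(),t.max(),9): 
            g=q[abs(t-a)<.006]; print("   ",round(a,3),np.round(g.mean(0),3),"zmax",round(g[:,2].max(),3),"w",np.round(np.ptp((g[:,:2]-c)@v[1]),3))
```

```text
scene in housing 68 [0.518 0.017 0.107] 0.117
scene in housing 65 [ 0.471 -0.024  0.106] 0.116
scene in housing 75 [ 0.558 -0.023  0.106] 0.117
side in housing 91 [ 0.554 -0.016  0.106] 0.117
side in housing 95 [ 0.468 -0.017  0.106] 0.115
side in housing 89 [0.514 0.024 0.107] 0.116
scene 407 [390. 226.] [0.568 0.065 0.017] [0.654 0.138 0.049]
 axis [0.754 0.657] ends [0.579 0.063] [0.655 0.13 ]
    -0.042 [0.575 0.071 0.035] zmax 0.049 w 0.02
    -0.03 [0.589 0.073 0.041] zmax 0.047 w 0.036
    -0.017 [0.6   0.078 0.038] zmax 0.046 w 0.035
    -0.005 [0.609 0.086 0.038] zmax 0.047 w 0.035
    0.008 [0.619 0.095 0.038] zmax 0.048 w 0.037
    0.021 [0.626 0.104 0.034] zmax 0.045 w 0.031
    0.033 [0.634 0.115 0.031] zmax 0.036 w 0.016
    0.046 [0.644 0.124 0.03 ] zmax 0.036 w 0.015
    0.059 [0.649 0.132 0.032] zmax 0.034 w 0.014
side 204 [177. 274.] [0.708 0.114 0.017] [0.72 0.16 0.06]
 axis [0.131 0.991] ends [0.71  0.115] [0.716 0.161]
    -0.025 [0.715 0.117 0.038] zmax 0.059 w 0.007
    -0.019 [0.713 0.121 0.038] zmax 0.06 w 0.01
    -0.013 [0.711 0.127 0.04 ] zmax 0.06 w 0.008
[... 151 characters left out ...]
 0.01 [0.715 0.149 0.038] zmax 0.058 w 0.009
    0.016 [0.717 0.153 0.041] zmax 0.059 w 0.007
    0.021 [0.718 0.156 0.046] zmax 0.059 w 0.004
side 668 [231. 286.] [0.565 0.065 0.017] [0.649 0.141 0.047]
 axis [0.791 0.612] ends [0.568 0.076] [0.648 0.138]
    -0.042 [0.571 0.078 0.036] zmax 0.047 w 0.025
    -0.029 [0.579 0.083 0.036] zmax 0.047 w 0.036
    -0.017 [0.589 0.091 0.036] zmax 0.046 w 0.034
    -0.004 [0.598 0.1   0.036] zmax 0.046 w 0.033
    0.009 [0.607 0.108 0.036] zmax 0.044 w 0.031
    0.021 [0.618 0.113 0.033] zmax 0.045 w 0.03
    0.034 [0.629 0.121 0.029] zmax 0.034 w 0.017
    0.046 [0.638 0.13  0.029] zmax 0.036 w 0.014
    0.059 [0.645 0.136 0.029] zmax 0.034 w 0.015
```

View pics/s8side.png

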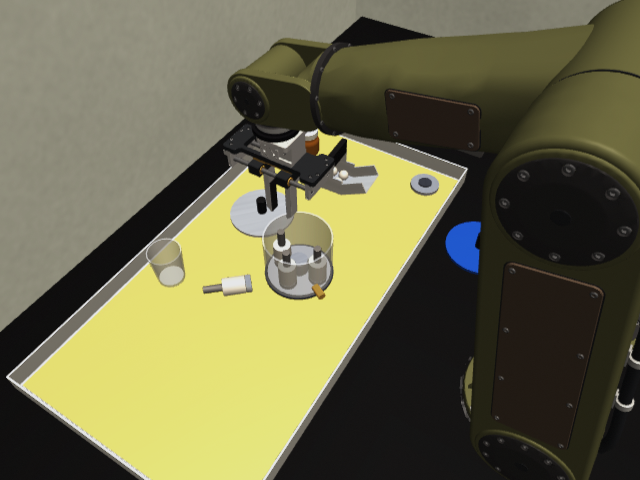

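The side picture shows three candles standing in the housing near (300,265). The fallen one lies at (230,287), stem pointing left and away. I'll grip its stem lightly across the axis, so that the heavy foot can swing down as I lift.

Run:
```python
from h import *
o=ctrl.get_obs(); print(np.round(o["ee_pos"],4),np.round(o["eef_rot"],3),o["grip_width"])
go((.638,.1235,.12,.69))
```

```text
[0.5163 0.0231 0.2125] [-3.14  -0.     1.571] 0.03002088443164189
[2.01, 2.44, 1.85] [-0.001, 0.001, 0.881] rows>= 5.9
```

Request:
move_arm(targets=[[-0.36,0.4,0.5,0,0,0,0.14],[-0.36,0.8,1,0,0,0,0.28],[-0.36,1.2,1.5,0,0,0,0.42],[-0.36,1.6,2,0,0,0,0.56],[-0.36,2.01,2.44,0.3,0,0,0.7],[-0.36,2.01,2.44,1,0,0,0.84],[-0.36,2.01,2.44,1.85,0,0,0.881],[-0.36,2.01,2.44,1.85,0,0,0.881],[-0.36,2.01,2.44,1.85,0,0,0.881]], grip_force=6)

```text
time_s: 22.95
ee_pos: [0.6384, 0.1235, 0.1207]
eef_rot: [-3.14, 0.002, 0.691]
force: [-0.3, 0.4, 0.3]
grip_width: 0.0301
grip_force: 0.0
```

Run:
```python
from h import *
o=ctrl.get_obs(); print(np.round(o["ee_pos"],4),np.round(o["eef_rot"],3),o["grip_width"])
K,T=cam("wrist"); w,d=ctrl.camera("wrist"); save("s9",w)
p=ctrl.camera_params("wrist"); P=cloud(K,np.array(p["T_tool_cam"]),d)
z=o["ee_pos"][2]
m=(d>0)&(z-P[...,2]>.016)&(z-P[...,2]<.055)&(abs(P[...,0])<.12)&(abs(P[...,1])<.06)
q=P[m]
for a in np.arange(-.1,.06,.01):
    g=q[abs(q[:,0]-a)<.004]
    if len(g)>4: print(round(a,3),len(g),"y",np.round([g[:,1].min(),g[:,1].max(),g[:,1].mean()],4),"z",round(z-g[:,2].min(),3))
```

```text
[0.6384 0.1235 0.1207] [-3.14e+00  2.00e-03  6.91e-01] 0.030122698354764783
-0.08 212 y [-0.0137  0.0234  0.0039] z 0.045
-0.07 352 y [-0.0144  0.0224  0.0043] z 0.045
-0.06 364 y [-0.0151  0.0222  0.0041] z 0.045
-0.05 382 y [-0.0151  0.022   0.0034] z 0.045
-0.04 394 y [-0.0158  0.0219  0.0028] z 0.045
-0.03 414 y [-0.0165  0.0208  0.0025] z 0.045
-0.02 538 y [-0.0164  0.0206  0.0025] z 0.045
-0.01 168 y [-0.0063  0.0087  0.0013] z 0.034
-0.0 172 y [-0.0062  0.0087  0.001 ] z 0.034
0.01 181 y [-0.007   0.0077  0.0005] z 0.034
0.02 99 y [-0.007   0.0077  0.0003] z 0.034
```

View pics/s9.png

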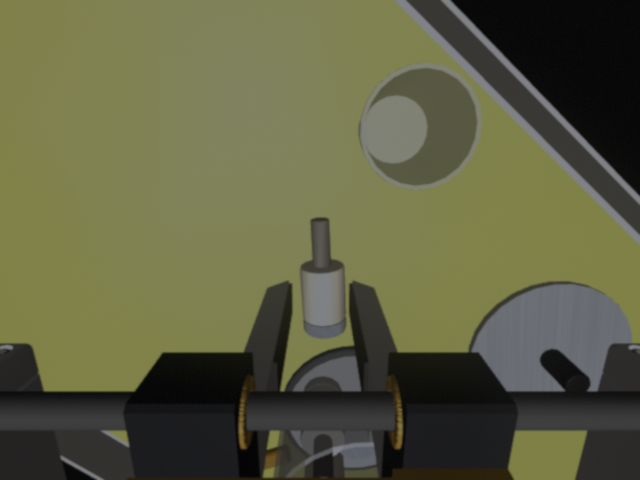

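The wrist picture shows the lying candle between the fingers: stem at (320,235), foot at (325,330), beaker clear at (420,125). I descend and grip the stem lightly.

Request:
move_arm(targets=[[-0.36,0.04,0.01,0.8,0,0,0],[-0.36,0.04,0.01,1.6,0,0,0],[-0.36,0.04,0.01,2.1,0,0,0],[-0.36,0.04,0.01,2.4,0,0,0],[-0.36,0.04,0.01,2.4,0,0,0],[-1,0.04,0.01,2.4,0,0,0],[-1,0.04,0.01,2.4,0,0,0],[-1,0.04,0.01,2.4,0,0,0],[-1,0.04,0.01,2.4,0,0,0],[-1,0.04,0.01,2.4,0,0,0]], grip_force=6)

```text
time_s: 24.0
ee_pos: [0.6419, 0.1247, 0.0025]
eef_rot: [3.14, -0.003, 0.69]
force: [4.1, 1.1, 6.0]
grip_width: 0.0155
grip_force: 6.0
```

Request:
move_arm(targets=[[-1,0,0,-0.2,0,0,0],[-1,0,0,-0.5,0,0,0],[-1,0,0,-0.8,0,0,0],[-1,0,0,-1.1,0,0,0],[-1,0,0,-1.5,0,0,0],[-1,0,0,-1.9,0,0,0],[-1,0,0,-2.4,0,0,0],[-1,0,0,-2.4,0,0,0],[-1,0,0,-2.4,0,0,0]])

```text
time_s: 24.9
ee_pos: [0.6405, 0.1245, 0.1212]
eef_rot: [3.141, -0.0, 0.69]
force: [-0.4, 0.1, -2.8]
grip_width: 0.0158
grip_force: 6.0
```

Run:
```python
from h import *
o=ctrl.get_obs(); print(np.round(o["ee_pos"],4),np.round(o["eef_rot"],3),o["grip_width"],o["grip_force"])
w,d=ctrl.camera("wrist"); s,_=ctrl.camera("side")
save("s10",np.hstack([cv2.resize(w[100:400,170:470],(400,400)),cv2.resize(s[180:380,130:330],(400,400))]))
```

```text
[0.6405 0.1245 0.1212] [ 3.141 -0.     0.69 ] 0.015844384454280342 5.999862402677536
```

View pics/s10.png

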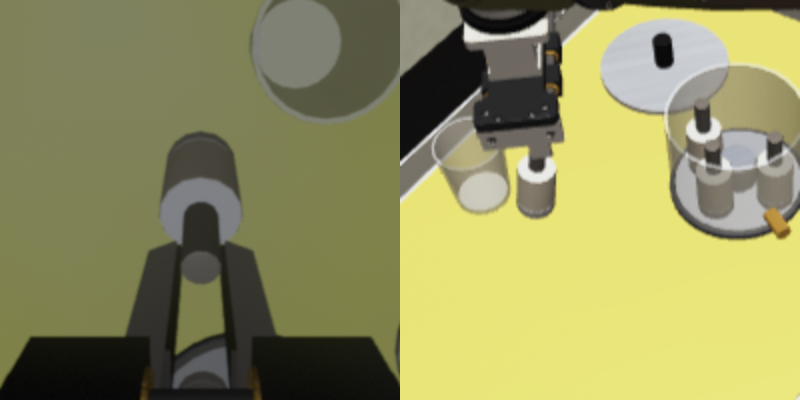

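The pendulum worked: the candle hangs upright in the grip. I tighten the grip, raise, and measure how it hangs.

Request:
move_arm(targets=[[-1,0,0,0,0,0,0],[-1,0,0,0,0,0,0],[-1,0,0,-0.9,0,0,0],[-1,0,0,-1.8,0,0,0],[-1,0,0,-2.2,0,0,0],[-1,0,0,-2.2,0,0,0],[-1,0,0,-2.2,0,0,0]], grip_force=20)

```text
time_s: 25.7
ee_pos: [0.6403, 0.1244, 0.2294]
eef_rot: [-3.141, 0.002, 0.69]
force: [-0.3, -0.2, -2.1]
grip_width: 0.0152
grip_force: 20.0
```

Run:
```python
from h import *
o=ctrl.get_obs(); print(np.round(o["ee_pos"],4),np.round(o["eef_rot"],3),o["grip_width"],o["grip_force"])
p=ctrl.camera_params("wrist"); T=np.array(p["T_tool_cam"]); K=np.array(p["intrinsics"])
w,d=ctrl.camera("wrist"); P=cloud(K,T,d)
for a in np.arange(-.03,.1,.008):
    q=P[(d>0)&(abs(P[...,2]-a)<.003)&(np.hypot(P[...,0],P[...,1])<.035)]
    if len(q)>5: print(round(a,3),len(q),np.round(q.min(0),4),np.round(q.max(0),4))
go((.517,-.065,o["ee_pos"][2],np.pi/2))
```

```text
[0.6403 0.1244 0.2294] [-3.141e+00  2.000e-03  6.900e-01] 0.01523999376291304 19.999622404575348
-0.03 991 [-0.0026 -0.019  -0.033 ] [ 0.0135  0.0205 -0.027 ]
-0.022 335 [-0.0064 -0.0158 -0.025 ] [ 0.0147  0.0177 -0.019 ]
-0.014 170 [ 0.0085 -0.009  -0.017 ] [ 0.0163  0.0099 -0.011 ]
-0.006 151 [ 0.0103 -0.0069 -0.0089] [ 0.0175  0.0083 -0.003 ]
0.002 133 [ 0.0117 -0.0065 -0.0009] [0.0272 0.0085 0.005 ]
0.01 1707 [-0.003  -0.0176  0.007 ] [0.0319 0.019  0.013 ]
0.018 236 [ 0.0191 -0.0174  0.015 ] [0.0335 0.0187 0.021 ]
0.026 202 [ 0.021  -0.0174  0.023 ] [0.0348 0.0185 0.029 ]
0.034 131 [ 0.0227 -0.0173  0.031 ] [0.0349 0.0187 0.0369]
0.042 61 [ 0.0229 -0.0175  0.039 ] [0.0338 0.0186 0.045 ]
0.05 28 [ 0.0248 -0.0174  0.047 ] [0.0325 0.0183 0.0526]
0.058 25 [ 0.0262 -0.0175  0.0552] [0.0315 0.0183 0.0605]
[-4.31, 1.36, -0.01] [-0.003, 0.002, -0.881] rows>= 5.9
```

Run:
```python
from h import *
o=ctrl.get_obs(); M=R.from_euler("xyz",o["eef_rot"])
G=R.from_euler("xyz",[np.pi,0,np.pi/2])*R.from_euler("y",-.19)
print(np.round((M.inv()*G).as_rotvec(),3), np.round(M.inv().apply(np.array([.517,-.076,.2294])-o["ee_pos"])/.05,2))
```

```text
[-0.086 -0.176 -0.878] [-4.45  1.53 -0.01]
```

Request:
move_arm(targets=[[-1,-0.6,0.2,0,-0.012,-0.025,-0.125],[-1,-1.2,0.4,0,-0.024,-0.05,-0.25],[-1,-1.8,0.6,0,-0.036,-0.075,-0.375],[-1,-2.4,0.8,0,-0.049,-0.1,-0.5],[-1,-3,1,0,-0.061,-0.125,-0.625],[-1,-3.7,1.25,0,-0.074,-0.15,-0.75],[-1,-4.45,1.53,0,-0.086,-0.176,-0.878],[-1,-4.45,1.53,0,-0.086,-0.176,-0.878],[-1,-4.45,1.53,0,-0.086,-0.176,-0.878],[-1,-4.45,1.53,0,-0.086,-0.176,-0.878]])

```text
time_s: 26.75
ee_pos: [0.5178, -0.0757, 0.2301]
eef_rot: [3.14, 0.189, 1.57]
force: [0.9, 0.3, -1.4]
grip_width: 0.0155
grip_force: 20.0
```

Run:
```python
from h import *
o=ctrl.get_obs(); M=R.from_euler("xyz",o["eef_rot"]); print(np.round(o["ee_pos"],4),np.round(o["eef_rot"],3),o["grip_width"])
K,T=cam("wrist"); w,d=ctrl.camera("wrist"); P=cloud(K,T,d); q=P[(d>0)&(np.hypot(P[...,0]-.517,P[...,1]+.065)<.035)&(P[...,2]>.13)&(P[...,2]<.25)]
for z in np.arange(.15,.25,.008):
    g=q[abs(q[:,2]-z)<.003]
    if len(g)>5: print(round(z,3),len(g),np.round(g.min(0),4),np.round(g.max(0),4))
f=lambda p: print(np.round(M.inv().apply(np.array(p)-o["ee_pos"])/.05,2))
f([.517,-.076,.16]); f([.517,-.076,.088])
```

```text
[ 0.5178 -0.0757  0.2301] [3.14  0.189 1.57 ] 0.01553818555653615
0.158 22 [ 0.5036 -0.061   0.1591] [ 0.5334 -0.0517  0.1609]
0.166 158 [ 0.4995 -0.0644  0.163 ] [ 0.5353 -0.0511  0.169 ]
0.174 119 [ 0.5001 -0.0633  0.1716] [ 0.535  -0.0507  0.1768]
0.182 157 [ 0.4998 -0.0637  0.179 ] [ 0.5353 -0.0502  0.1849]
0.19 180 [ 0.4996 -0.0644  0.187 ] [ 0.5355 -0.0499  0.193 ]
0.198 188 [ 0.5001 -0.0632  0.195 ] [ 0.5356 -0.0497  0.201 ]
0.206 218 [ 0.5001 -0.0631  0.203 ] [ 0.5362 -0.0491  0.209 ]
0.214 290 [ 0.5002 -0.0676  0.211 ] [ 0.5369 -0.0488  0.217 ]
0.222 499 [ 0.5004 -0.0814  0.219 ] [ 0.5362 -0.0506  0.225 ]
0.23 131 [ 0.5114 -0.0657  0.227 ] [ 0.5263 -0.0593  0.2329]
0.238 155 [ 0.5112 -0.0655  0.2351] [ 0.5265 -0.0586  0.2409]
0.246 231 [ 0.5049 -0.0653  0.243 ] [ 0.5333 -0.0585  0.249 ]
[ 0.26 -0.02  1.38]
[ 0.53 -0.02  2.79]
```

Request:
move_arm(targets=[[-1,0.2,-0.02,0.75,0,0,0],[-1,0.36,-0.02,1.5,0,0,0],[-1,0.49,-0.02,2.2,0,0,0],[-1,0.59,-0.02,2.79,0,0,0],[-1,0.59,-0.02,2.79,0,0,0],[-1,0.59,-0.02,2.79,0,0,0],[-0.36,0.59,-0.02,2.79,0,0,0],[-0.36,0.59,-0.02,2.79,0,0,0],[-0.36,0.59,-0.02,2.79,0,0,0],[-0.36,0.42,-0.02,1.9,0,0,0],[-0.36,0.23,-0.02,1,0,0,0],[-0.36,0,0,0,0,0,0]])

```text
time_s: 28.0
ee_pos: [0.5172, -0.076, 0.2317]
eef_rot: [3.139, 0.189, 1.57]
force: [0.8, -0.8, 0.2]
grip_width: 0.0302
grip_force: 0.0
```

Run:
```python
from h import *
o=ctrl.get_obs(); print(np.round(o["ee_pos"],4),np.round(o["eef_rot"],3))
candles_in(("scene","side"))
# scoop geometry from initial pictures: grip plate top z>.1
for n in ["scene","side"]:
    f=np.load(n+"0.npz"); P=cloud(f["K"],f["T"],f["d"])
    q=P[(P[...,2]>.113)&(P[...,2]<.125)&(np.hypot(P[...,0]-.59,P[...,1]+.305)<.06)]
    (c,wh,a)=cv2.minAreaRect(q[:,:2].astype(np.float32)); print(n,len(q),np.round(c,4),np.round(wh,4),round(a,1),np.round(q.mean(0),4),"z",np.percentile(q[:,2],95))
```

```text
[ 0.5172 -0.076   0.2317] [3.139 0.189 1.57 ]
scene in housing 72 [0.519 0.017 0.105] 0.117
scene in housing 68 [ 0.471 -0.024  0.107] 0.116
scene in housing 77 [ 0.558 -0.023  0.105] 0.117
scene in housing 56 [ 0.519 -0.071  0.111] 0.116
side in housing 83 [ 0.515 -0.064  0.105] 0.116
side in housing 96 [ 0.553 -0.016  0.105] 0.116
side in housing 94 [ 0.468 -0.017  0.106] 0.116
side in housing 90 [0.514 0.024 0.106] 0.116
scene 285 [ 0.5902 -0.3076] [0.0142 0.0726] 2.9 [ 0.5907 -0.3089  0.1179] z 0.12025467835334173
side 134 [ 0.5879 -0.3058] [0.0162 0.0766] 2.7 [ 0.5876 -0.3041  0.1169] z 0.11984745032437545
```

All four candles stand in the housing, 42–47 mm off its axis. Now the scoop: its grip is at about (0.589,−0.307), yaw about 0.05.

Run:
```python
from h import *
go((.589,-.307,.21,1.62))
```

```text
[-4.42, 1.38, 1.42] [0.009, 0.191, -0.051] rows>= 4.8
```

Request:
move_arm(targets=[[-0.15,-0.9,0.28,0.2,0,0.06,0],[-0.15,-1.8,0.56,0.4,0,0.12,-0.02],[-0.15,-2.7,0.84,0.6,0,0.191,-0.05],[-0.15,-3.6,1.1,1.0,0.009,0.191,-0.051],[-0.15,-4.42,1.38,1.42,0.009,0.191,-0.051],[-0.15,-4.42,1.38,1.42,0.009,0.191,-0.051],[-0.15,-4.42,1.38,1.42,0.009,0.191,-0.051],[-0.15,-4.42,1.38,1.42,0.009,0.191,-0.051]])

```text
time_s: 28.9
ee_pos: [0.5869, -0.3056, 0.2027]
eef_rot: [-3.132, -0.001, 1.621]
force: [-1.0, -0.4, 0.7]
grip_width: 0.0396
grip_force: 0.0
```

Run:
```python
from h import *
o=ctrl.get_obs(); print(np.round(o["ee_pos"],4),np.round(o["eef_rot"],3),o["grip_width"])
K,T=cam("wrist"); w,d=ctrl.camera("wrist"); save("s11",w); P=cloud(K,T,d)
q=P[(d>0)&(P[...,2]>.113)&(P[...,2]<.124)&(np.hypot(P[...,0]-.59,P[...,1]+.305)<.05)]
(c,wh,a)=cv2.minAreaRect(q[:,:2].astype(np.float32)); print(len(q),np.round(c,4),np.round(wh,4),round(a,1),"z",np.percentile(q[:,2],[50,95]))
go((*c,.065,1.62))
```

```text
[ 0.5869 -0.3056  0.2027] [-3.132e+00 -1.000e-03  1.621e+00] 0.03962529218561172
1461 [ 0.5913 -0.3067] [0.0133 0.0716] 2.9 z [0.11786878 0.11896897]
[-0.03, 0.11, 2.76] [-0.01, -0.001, 0.002] rows>= 2.8
```

View pics/s11.png

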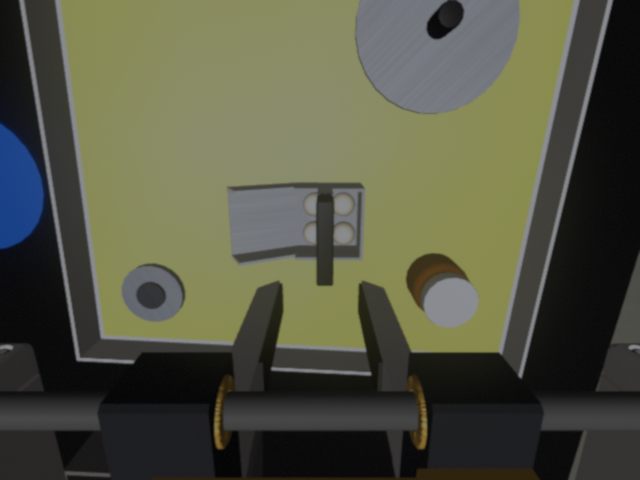

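The wrist picture shows the scoop's grip plate at (325,240), lip at (232,225), and four balls around (328,218). The jar at (447,300) and steel disc at (153,293) are clear of the fingers. I descend and grip.

Request:
move_arm(targets=[[-0.15,-0.02,0.07,0,-0.01,0,0],[-0.15,-0.02,0.07,0.8,-0.01,0,0],[-0.15,-0.02,0.07,1.6,-0.01,0,0],[-0.15,-0.02,0.07,2.3,-0.01,0,0],[-0.15,-0.02,0.07,2.73,-0.01,0,0],[-0.15,-0.02,0.07,2.73,-0.01,0,0],[-1,-0.02,0.07,2.73,-0.01,0,0],[-1,-0.02,0.07,2.73,-0.01,0,0],[-1,-0.02,0.07,2.73,-0.01,0,0],[-1,-0.02,0.07,2.73,-0.01,0,0],[-1,-0.02,0.07,2.73,-0.01,0,0],[-1,-0.02,0.07,2.73,-0.01,0,0]], grip_force=50)

```text
time_s: 30.15
ee_pos: [0.5892, -0.3074, 0.0665]
eef_rot: [3.141, -0.001, 1.621]
force: [0.5, 0.8, 6.2]
grip_width: 0.0137
grip_force: 50.0
```

Request:
move_arm(targets=[[-1,0,0,-0.1,0,0,0],[-1,0,0,-0.3,0,0,0],[-1,0,0,-0.6,0,0,0],[-1,0,0,-1.0,0,0,0],[-1,0,0,-1.5,0,0,0],[-1,0,0,-2.0,0,0,0],[-1,0,0,-2.5,0,0,0],[-1,0,0,-2.8,0,0,0],[-1,0,0,-3,0,0,0],[-1,0,0,-3,0,0,0],[-1,0,0,-3,0,0,0]])

```text
time_s: 31.25
ee_pos: [0.5887, -0.3073, 0.2147]
eef_rot: [-3.14, -0.002, 1.621]
force: [-0.6, -0.4, -5.0]
grip_width: 0.0135
grip_force: 50.0
```

Run:
```python
from h import *
o=ctrl.get_obs(); print(np.round(o["ee_pos"],4),np.round(o["eef_rot"],3),o["grip_width"],np.round(o["force"],1))
K,T=cam("wrist"); w,d=ctrl.camera("wrist"); save("s12",w); P=cloud(K,T,d)
p=ctrl.camera_params("wrist"); Q=cloud(K,np.array(p["T_tool_cam"]),d)
q=Q[(d>0)&(abs(Q[...,0])<.055)&(Q[...,2]>.0)&(Q[...,2]<.07)&(abs(Q[...,1])<.13)]
for y in np.arange(-.12,.06,.01):
    g=q[abs(q[:,1]-y)<.003]
    if len(g)>4: print(round(y,3),len(g),"x",np.round([g[:,0].min(),g[:,0].max()],3),"z",np.round([g[:,2].min(),np.median(g[:,2]),g[:,2].max()],3))
```

```text
[ 0.5887 -0.3073  0.2147] [-3.140e+00 -2.000e-03  1.621e+00] 0.013508069082705434 [-0.6 -0.4 -5. ]
-0.09 1076 x [-0.035  0.036] z [0.011 0.024 0.029]
-0.08 1248 x [-0.034  0.036] z [0.    0.029 0.034]
-0.07 1310 x [-0.037  0.036] z [0.    0.034 0.039]
-0.06 1230 x [-0.036  0.036] z [0.006 0.04  0.045]
-0.05 1152 x [-0.036  0.036] z [0.011 0.045 0.049]
-0.04 1093 x [-0.036  0.036] z [0.017 0.05  0.055]
-0.03 923 x [-0.036  0.036] z [0.015 0.056 0.06 ]
-0.02 584 x [-0.025  0.036] z [0.014 0.042 0.059]
-0.01 529 x [-0.011  0.036] z [0.014 0.035 0.059]
-0.0 196 x [0.036 0.036] z [0.001 0.024 0.059]
0.01 299 x [-0.012  0.037] z [0.    0.036 0.06 ]
0.02 730 x [-0.014  0.036] z [0.014 0.035 0.059]
0.03 703 x [-0.035  0.037] z [0.015 0.039 0.059]
0.04 467 x [-0.036  0.036] z [0.014 0.016 0.059]
```

```bash
cat >> h.py <<'E'
LIP=np.array([0,-.095,.022])
def pour(poses, yaw=np.pi/2):
    """poses: (lip xyz, tilt deg) -> rows from present pose"""
    o=ctrl.get_obs(); M=R.from_euler("xyz",o["eef_rot"]); p=np.array(o["ee_pos"])
    for L,f in poses:
        G=R.from_euler("xyz",[np.pi,0,yaw])*R.from_euler("x",-f,degrees=True)
        t=np.array(L)-G.apply(LIP)
        print(f,np.round(t,3),np.round(M.inv().apply(t-p)/.05,2).tolist(),np.round((M.inv()*G).as_rotvec(),3).tolist())
E
python3 - <<'E'
from h import *
L=np.array([.547,-.021,.148])
pour([(L+[0,0,.045],0),(L+[0,0,.02],10),(L,20)])
E
```

```text
0 [ 0.642 -0.021  0.215] [5.67, 1.35, -0.0] [-0.002, -0.002, 0.05]
10 [ 0.637 -0.021  0.206] [5.67, 1.25, 0.17] [-0.177, -0.007, 0.049]
20 [ 0.629 -0.021  0.201] [5.68, 1.09, 0.27] [-0.351, -0.011, 0.049]
```

Request:
move_arm(targets=[[-1,0.3,0.07,0,0,0,0],[-1,0.8,0.2,0,0,0,0.01],[-1,1.4,0.33,0,0,0,0.02],[-1,2.0,0.48,0,0,0,0.03],[-1,2.6,0.62,0,0,0,0.04],[-1,3.2,0.76,0,0,0,0.05],[-1,3.8,0.9,0,0,0,0.05],[-1,4.4,1.05,0,0,0,0.05],[-1,4.9,1.17,0,0,0,0.05],[-1,5.3,1.26,0,0,0,0.05],[-1,5.55,1.32,0,0,0,0.05],[-1,5.67,1.35,0,0,0,0.05]])

```text
time_s: 32.5
ee_pos: [0.6421, -0.0194, 0.2153]
eef_rot: [-3.14, -0.002, 1.572]
force: [0.5, -0.5, -2.8]
grip_width: 0.0138
grip_force: 50.0
```

Run:
```python
from h import *
o=ctrl.get_obs(); print(np.round(o["ee_pos"],4),np.round(o["eef_rot"],3),o["grip_width"],np.round(o["force"],1))
L=np.array([.547,-.021,.148])
pour([(L+[0,0,.03],5),(L+[0,0,.02],10),(L+[0,0,.01],15),(L,20)])
# candles still standing; balls in scoop
candles_in(("side",)); w,d=ctrl.camera("wrist")
print([ (round(r["score"],2),np.round(r["point"])) for r in ctrl.tip_of("wrist","ball1_center")]); s,_=ctrl.camera("side"); save("s12",np.hstack([cv2.resize(w,(400,300)),cv2.resize(s[100:340,180:500],(400,300))]))
```

```text
[ 0.6421 -0.0194  0.2153] [-3.140e+00 -2.000e-03  1.572e+00] 0.013784923236529894 [ 0.5 -0.5 -2.8]
5 [ 0.64  -0.021  0.208] [-0.03, -0.05, 0.14] [-0.089, -0.002, 0.001]
10 [ 0.637 -0.021  0.206] [-0.03, -0.11, 0.18] [-0.176, -0.002, 0.001]
15 [ 0.633 -0.021  0.204] [-0.03, -0.18, 0.23] [-0.264, -0.002, 0.001]
20 [ 0.629 -0.021  0.201] [-0.03, -0.27, 0.28] [-0.351, -0.002, 0.001]
side in housing 83 [ 0.515 -0.064  0.105] 0.116
side in housing 95 [ 0.553 -0.016  0.105] 0.117
side in housing 93 [ 0.468 -0.017  0.106] 0.116
side in housing 91 [0.514 0.024 0.107] 0.116
[(0.73, array([307., 263.])), (0.67, array([340., 230.]))]
```

View pics/s12.png

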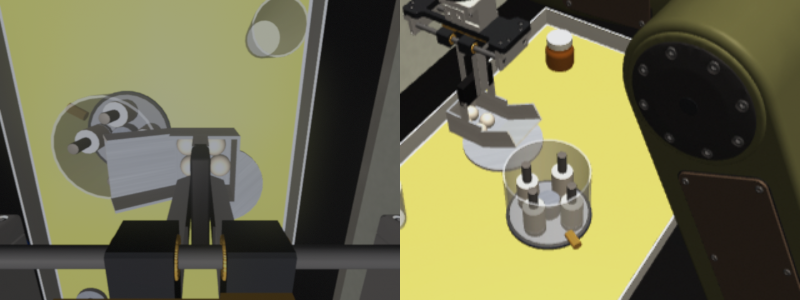

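The picture shows the balls still in the scoop (about (200,165) left and (480,118) right), the lip over the housing's edge, and four candles upright in the housing. I lower to the pouring pose at 20° tilt and dwell.

Request:
move_arm(targets=[[-1,-0.03,-0.03,0.07,-0.045,0,0],[-1,-0.03,-0.05,0.14,-0.089,0,0],[-1,-0.03,-0.08,0.16,-0.132,0,0],[-1,-0.03,-0.11,0.18,-0.176,0,0],[-1,-0.03,-0.14,0.2,-0.22,0,0],[-1,-0.03,-0.18,0.23,-0.264,0,0],[-1,-0.03,-0.22,0.25,-0.308,0,0],[-1,-0.03,-0.27,0.28,-0.351,0,0],[-1,-0.03,-0.27,0.28,-0.351,0,0],[-1,-0.03,-0.27,0.28,-0.351,0,0],[-1,-0.03,-0.27,0.28,-0.351,0,0],[-1,-0.03,-0.27,0.28,-0.351,0,0]])

```text
time_s: 33.9
ee_pos: [0.629, -0.0226, 0.2017]
eef_rot: [2.792, -0.002, 1.571]
force: [0.0, 0.1, -3.8]
grip_width: 0.0135
grip_force: 50.0
```

Run:
```python
from h import *
o=ctrl.get_obs(); print(np.round(o["ee_pos"],4),np.round(o["eef_rot"],3),o["grip_width"],np.round(o["force"],1))
K,T=cam("wrist"); w,d=ctrl.camera("wrist"); P=cloud(K,T,d)
M=T@np.linalg.inv(np.array(ctrl.camera_params("wrist")["T_tool_cam"])); print("lip",np.round(M[:3,:3]@LIP+M[:3,3],4))
print([(round(r["score"],2),np.round(r["point"]),np.round(P[int(r["point"][1]),int(r["point"][0])],3)) for r in ctrl.tip_of("wrist","scoop_lip")+ctrl.tip_of("wrist","ball1_center")])
L=np.array([.547,-.021,.145])
pour([(L,24),(L,28),(L,32),(L,36),(L,40),(L,44),(L,48),(L,52)])
```

```text
[ 0.629  -0.0226  0.2017] [ 2.792e+00 -2.000e-03  1.571e+00] 0.013496367270591112 [ 0.   0.1 -3.8]
lip [ 0.5473 -0.0225  0.1485]
[(0.85, array([172., 270.]), array([ 0.541, -0.068,  0.013])), (0.63, array([275., 269.]), array([ 0.612, -0.025,  0.161]))]
24 [ 0.625 -0.021  0.204] [0.03, -0.06, -0.07] [-0.069, -0.001, -0.001]
28 [ 0.621 -0.021  0.209] [0.03, -0.1, -0.2] [-0.139, -0.001, -0.001]
32 [ 0.616 -0.021  0.214] [0.03, -0.16, -0.32] [-0.209, -0.001, -0.001]
36 [ 0.611 -0.021  0.219] [0.03, -0.22, -0.44] [-0.279, -0.001, -0.001]
40 [ 0.606 -0.021  0.223] [0.03, -0.29, -0.56] [-0.349, -0.001, -0.001]
44 [ 0.6   -0.021  0.227] [0.03, -0.37, -0.67] [-0.419, -0.001, -0.001]
48 [ 0.594 -0.021  0.23 ] [0.03, -0.45, -0.78] [-0.488, -0.001, -0.001]
52 [ 0.588 -0.021  0.233] [0.03, -0.55, -0.88] [-0.558, -0.001, -0.001]
```

Request:
move_arm(targets=[[-1,0.03,-0.03,-0.03,-0.035,0,0],[-1,0.03,-0.06,-0.07,-0.069,0,0],[-1,0.03,-0.08,-0.13,-0.104,0,0],[-1,0.03,-0.1,-0.2,-0.139,0,0],[-1,0.03,-0.13,-0.26,-0.174,0,0],[-1,0.03,-0.16,-0.32,-0.209,0,0],[-1,0.03,-0.16,-0.32,-0.209,0,0],[-1,0.03,-0.19,-0.38,-0.244,0,0],[-1,0.03,-0.22,-0.44,-0.279,0,0],[-1,0.03,-0.22,-0.44,-0.279,0,0],[-1,0.03,-0.25,-0.5,-0.314,0,0],[-1,0.03,-0.29,-0.56,-0.349,0,0]])

```text
time_s: 35.25
ee_pos: [0.606, -0.0209, 0.2233]
eef_rot: [2.443, -0.002, 1.571]
force: [0.3, -0.0, -2.8]
grip_width: 0.0133
grip_force: 50.0
```

Request:
move_arm(targets=[[-1,0,-0.04,-0.06,-0.035,0,0],[-1,0,-0.08,-0.11,-0.07,0,0],[-1,0,-0.12,-0.17,-0.105,0,0],[-1,0,-0.16,-0.22,-0.139,0,0],[-1,0,-0.21,-0.27,-0.175,0,0],[-1,0,-0.26,-0.32,-0.209,0,0],[-1,0,-0.26,-0.32,-0.209,0,0],[-1,0,-0.26,-0.32,-0.209,0,0],[-1,0,-0.26,-0.32,-0.209,0,0],[-1,0,-0.26,-0.32,-0.209,0,0]])

```text
time_s: 36.25
ee_pos: [0.5856, -0.0209, 0.2272]
eef_rot: [2.234, -0.002, 1.571]
force: [0.1, -0.1, -2.4]
grip_width: 0.0139
grip_force: 50.0
```

Run:
```python
from h import *
o=ctrl.get_obs(); print(np.round(o["ee_pos"],4),np.round(o["eef_rot"],3),o["grip_width"],np.round(o["force"],1))
for n in ["side","scene","wrist"]:
    K,T=cam(n); im,d=ctrl.camera(n); P=cloud(K,T,d); save("s13"+n,im)
    for r in ctrl.tip_of(n,"ball1_center"):
        u,v=map(int,r["point"]); print(n,round(r["score"],2),(u,v),np.round(P[v,u],3))
candles_in()
```

```text
[ 0.5856 -0.0209  0.2272] [ 2.234e+00 -2.000e-03  1.571e+00] 0.013892638898473137 [ 0.1 -0.1 -2.4]
side 0.7 (308, 130) [ 0.5   -0.043  0.376]
wrist 0.66 (2, 317) [ 0.476 -0.057  0.038]
scene in housing 69 [0.518 0.017 0.106] 0.117
scene in housing 71 [ 0.471 -0.024  0.106] 0.117
scene in housing 24 [ 0.559 -0.025  0.095] 0.104
scene in housing 58 [ 0.519 -0.071  0.11 ] 0.117
side in housing 84 [ 0.515 -0.064  0.105] 0.116
side in housing 85 [ 0.553 -0.015  0.104] 0.117
side in housing 91 [ 0.467 -0.017  0.107] 0.116
side in housing 91 [0.514 0.024 0.106] 0.116
```

Run:
```python
from h import *
L=np.array([.547,-.021,.15])
pour([(L+[0,0,.01],39),(L+[0,0,.02],26),(L+[.0,0,.03],13),(L+[0,0,.045],0)])
```

```text
39 [ 0.607 -0.021  0.237] [-0.0, 0.42, 0.22] [0.227, -0.001, -0.001]
26 [ 0.623 -0.021  0.231] [-0.0, 0.53, 0.54] [0.454, -0.001, -0.001]
13 [ 0.635 -0.021  0.223] [-0.0, 0.54, 0.83] [0.681, -0.001, -0.001]
0 [ 0.642 -0.021  0.217] [-0.0, 0.54, 1.02] [0.908, -0.001, -0.001]
```

Request:
move_arm(targets=[[-1,0,0.22,0.1,0.114,0,0],[-1,0,0.42,0.22,0.227,0,0],[-1,0,0.48,0.38,0.34,0,0],[-1,0,0.53,0.54,0.454,0,0],[-1,0,0.54,0.68,0.568,0,0],[-1,0,0.54,0.83,0.681,0,0],[-1,0,0.54,0.92,0.795,0,0],[-1,0,0.54,1.02,0.908,0,0],[-1,0,0.54,1.02,0.908,0,0]])

```text
time_s: 37.55
ee_pos: [0.6431, -0.0209, 0.2142]
eef_rot: [-3.136, -0.002, 1.571]
force: [-0.3, -0.4, -2.7]
grip_width: 0.0138
grip_force: 50.0
```

Run:
```python
from h import *
o=ctrl.get_obs(); print(np.round(o["ee_pos"],4),np.round(o["eef_rot"],3),o["grip_width"],np.round(o["force"],1))
go((.5892,-.3074,.2153,1.621),(.5892,-.3074,.0668,1.621))
```

```text
[ 0.6431 -0.0209  0.2142] [-3.136e+00 -2.000e-03  1.571e+00] 0.01380437781887947 [-0.3 -0.4 -2.7]
[-5.73, -1.08, -0.03] [-0.006, -0.002, -0.05] rows>= 5.8
[-5.73, -1.06, 2.94] [-0.006, -0.002, -0.05] rows>= 6.5
```

Request:
move_arm(targets=[[-1,-0.7,-0.13,0,0,0,-0.01],[-1,-1.5,-0.28,0,0,0,-0.02],[-1,-2.3,-0.43,0,0,0,-0.03],[-1,-3.1,-0.58,0,0,0,-0.05],[-1,-3.9,-0.73,0,0,0,-0.05],[-1,-4.7,-0.88,0,0,0,-0.05],[-1,-5.4,-1,0,0,0,-0.05],[-1,-5.73,-1.08,0,0,0,-0.05],[-1,-5.73,-1.08,0,0,0,-0.05],[-1,-5.73,-1.08,0.8,0,0,-0.05],[-1,-5.73,-1.07,1.6,0,0,-0.05],[-1,-5.73,-1.07,2.2,0,0,-0.05]])

```text
time_s: 38.75
ee_pos: [0.5884, -0.3053, 0.1042]
eef_rot: [-3.141, -0.002, 1.622]
force: [-0.3, -0.3, -2.2]
grip_width: 0.0137
grip_force: 50.0
```

Run:
```python
from h import *
o=ctrl.get_obs(); print(np.round(o["ee_pos"],4),np.round(o["eef_rot"],3))
go((.5892,-.3074,.0668,1.621))
for n in ["side","scene"]:
    K,T=cam(n); im,d=ctrl.camera(n); P=cloud(K,T,d); save("s14"+n,im)
    m=(np.hypot(P[...,0]-C[0],P[...,1]-C[1])<.066)&(P[...,2]>.05)&(P[...,2]<.14)
    b=m&(im.min(-1)>170); print(n,"white px heights",b.sum(),np.round(np.percentile(P[b][:,2],[5,50,95,100]),3))
    for r in ctrl.cut_out(n,"ball1_center")+ctrl.tip_of(n,"ball1_center"):
        u,v=map(int,r["point"]); print(n,round(r["score"],2),(u,v),np.round(P[v,u],3))
s=cv2.imread("pics/s14side.png"); c=cv2.imread("pics/s14scene.png")
cv2.imwrite("pics/s14.png",np.hstack([cv2.resize(s[200:310,245:355],(400,400)),cv2.resize(c[190:290,285:385],(400,400))]))
```

```text
[ 0.5884 -0.3053  0.1042] [-3.141e+00 -2.000e-03  1.622e+00]
[-0.04, 0.01, 0.75] [-0.0, -0.002, 0.001] rows>= 0.8
side white px heights 305 [0.067 0.073 0.076 0.123]
scene white px heights 218 [0.051 0.074 0.077 0.091]
```

Request:
move_arm(targets=[[-1,-0.02,0.01,0.3,0,0,0],[-1,-0.02,0.01,0.55,0,0,0],[-1,-0.02,0.01,0.73,0,0,0],[-1,-0.02,0.01,0.73,0,0,0],[-0.15,-0.02,0.01,0.73,0,0,0],[-0.15,-0.02,0.01,0.73,0,0,0],[-0.15,-0.02,0.01,0.73,0,0,0],[-0.15,-0.02,0.01,0.73,0,0,0],[-0.15,-0.02,0.01,-0.2,0,0,0],[-0.15,-0.02,0.01,-1.1,0,0,0],[-0.15,-0.02,0.01,-2,0,0,0],[-0.15,-0.02,0.01,-2.6,0,0,0]])

```text
time_s: 40.25
ee_pos: [0.5894, -0.3086, 0.2405]
eef_rot: [3.138, 0.001, 1.621]
force: [-0.7, 0.7, -0.5]
grip_width: 0.0399
grip_force: 0.0
```

Run:
```python
from h import *
o=ctrl.get_obs(); print(np.round(o["ee_pos"],4),o["grip_width"])
for n in ["side","scene"]:
    K,T=cam(n); im,d=ctrl.camera(n); P=cloud(K,T,d)
    q=P[(P[...,2]>.113)&(P[...,2]<.125)&(np.hypot(P[...,0]-.59,P[...,1]+.305)<.06)]
    if len(q)>20: c,wh,a=cv2.minAreaRect(q[:,:2].astype(np.float32)); print(n,np.round(c,4),round(a,1),np.round(np.percentile(q[:,2],95),4))
    q=P[(P[...,2]>.033)&(P[...,2]<.065)&(np.hypot(P[...,0]-.688,P[...,1]+.123)<.03)]
    c,r=cv2.minEnclosingCircle(q[q[:,2]>.048][:,:2].astype(np.float32)); print(n,"knob",len(q),np.round(c,4),r,q[:,2].max())
go((.687,-.123,.2,np.pi/2))
```

```text
[ 0.5894 -0.3086  0.2405] 0.03985068158694635
side [ 0.5873 -0.3039] 3.0 0.1205
side knob 104 [ 0.6831 -0.1192] 0.01145083736628294 0.0559431232980403
scene [ 0.589  -0.3083] 2.2 0.1204
scene knob 113 [ 0.6844 -0.1224] 0.011447697877883911 0.05755288455481489
[3.62, 2.11, 0.84] [0.007, 0.003, 0.05] rows>= 4.3
```

Request:
move_arm(targets=[[-0.15,0.8,0.45,0.2,0,0,0.02],[-0.15,1.6,0.9,0.4,0,0,0.05],[-0.15,2.4,1.35,0.6,0,0,0.05],[-0.15,3.1,1.75,0.84,0,0,0.05],[-0.15,3.75,2.08,1.2,0,0,0.05],[-0.15,3.75,2.08,1.8,0,0,0.05],[-0.15,3.75,2.08,1.8,0,0,0.05],[-0.15,3.75,2.08,1.8,0,0,0.05]])

```text
time_s: 41.15
ee_pos: [0.6833, -0.1163, 0.1466]
eef_rot: [-3.14, -0.002, 1.57]
force: [0.0, 0.9, 0.1]
grip_width: 0.0398
grip_force: 0.0
```

Run:
```python
from h import *
from scipy.optimize import least_squares
o=ctrl.get_obs(); print(np.round(o["ee_pos"],4),np.round(o["eef_rot"],3),o["grip_width"])
K,T=cam("wrist"); w,d=ctrl.camera("wrist"); P=cloud(K,T,d); save("s15",w)
q=P[(d>0)&(P[...,2]>.05)&(P[...,2]<.06)&(np.hypot(P[...,0]-.685,P[...,1]+.121)<.03)]
c,r=cv2.minEnclosingCircle(q[:,:2].astype(np.float32)); print("knob",len(q),np.round(c,4),round(r,4),np.percentile(q[:,2],95))
m=(d>0)&(abs(P[...,2]-.014)<.003)&(np.hypot(P[...,0]-.685,P[...,1]+.121)<.085)
c2,r2=cv2.minEnclosingCircle(P[m][:,:2].astype(np.float32)); print("disc",np.round(c2,4),round(r2,4))
go((*c,.002,np.pi/2))
```

```text
[ 0.6833 -0.1163  0.1466] [-3.14e+00 -2.00e-03  1.57e+00] 0.03982349006212017
knob 510 [ 0.6861 -0.1211] 0.0108 0.05500080731134596
disc [ 0.6858 -0.1215] 0.0761
[-0.09, 0.04, 2.92] [0.001, -0.001, -0.001] rows>= 2.9
```

Request:
move_arm(targets=[[-0.15,-0.1,0.04,0.8,0,0,0],[-0.15,-0.1,0.04,1.6,0,0,0],[-0.15,-0.1,0.04,2.4,0,0,0],[-0.15,-0.1,0.04,2.85,0,0,0],[-0.15,-0.1,0.04,2.85,0,0,0],[-1,-0.1,0.04,2.85,0,0,0],[-1,-0.1,0.04,2.85,0,0,0],[-1,-0.1,0.04,2.85,0,0,0],[-1,-0.1,0.04,2.85,0,0,0],[-1,-0.1,0.04,2.85,0,0,0],[-1,-0.1,0.04,2.85,0,0,0]], grip_force=30)

```text
time_s: 42.3
ee_pos: [0.6866, -0.1211, 0.0067]
eef_rot: [3.139, -0.001, 1.57]
force: [-2.3, -0.7, 8.0]
grip_width: 0.0218
grip_force: 30.0
```

Request:
move_arm(targets=[[-1,0,0,-0.2,0,0,0],[-1,0,0,-0.8,0,0,0],[-1,0,0,-1.7,0,0,0],[-1,0,0,-2.6,0,0,0],[-1,0,0,-3.4,0,0,0],[-1,0,0,-3.8,0,0,0],[-1,0,0,-3.8,0,0,0],[-1,0,0,-3.8,0,0,0]])

```text
time_s: 43.1
ee_pos: [0.6853, -0.1209, 0.1935]
eef_rot: [-3.141, -0.002, 1.571]
force: [0.5, -0.8, -2.2]
grip_width: 0.0218
grip_force: 30.0
```

Run:
```python
from h import *
from scipy.optimize import least_squares
o=ctrl.get_obs(); print(np.round(o["ee_pos"],4),np.round(o["eef_rot"],3),o["grip_width"])
K,T=cam("wrist"); w,d=ctrl.camera("wrist"); P=cloud(K,np.array(ctrl.camera_params("wrist")["T_tool_cam"]),d); W=cloud(K,T,d)
q=P[(d>0)&(P[...,2]>-.017)&(P[...,2]<.02)&(np.hypot(P[...,0],P[...,1])<.085)&(np.hypot(P[...,0],P[...,1])>.03)]
A=np.c_[q[:,:2],np.ones(len(q))]; f=np.linalg.lstsq(A,q[:,2],rcond=None)[0]; print("disc plane slopes,z",np.round(f,4),len(q))
r=np.hypot(*q[:,:2].T); b=q[(q[:,0]>0)]; 
h=cv2.convexHull(q[:,:2].astype(np.float32))[:,0]; h=h[h[:,0]>.02]
s=least_squares(lambda v:np.hypot(h[:,0]-v[0],h[:,1]-v[1])-.076,[0,0],loss="soft_l1",f_scale=.001).x; print("disc centre in tool",np.round(s,4))
candles_in(("side","scene"))
m=(np.hypot(W[...,0]-C[0],W[...,1]-C[1])<.066)&(W[...,2]>.03)&(W[...,2]<.13)&(w.min(-1)>120)
save("s16",w)
```

```text
[ 0.6853 -0.1209  0.1935] [-3.141e+00 -2.000e-03  1.571e+00] 0.021822755689858555
disc plane slopes,z [ 0.0012  0.0021 -0.0073] 36910
disc centre in tool [-0.0005  0.0013]
side in housing 85 [ 0.515 -0.064  0.105] 0.117
side in housing 96 [ 0.553 -0.016  0.105] 0.117
side in housing 93 [ 0.467 -0.017  0.106] 0.116
side in housing 91 [0.514 0.024 0.106] 0.116
scene in housing 64 [0.518 0.017 0.105] 0.116
scene in housing 65 [ 0.471 -0.024  0.106] 0.117
scene in housing 69 [ 0.558 -0.024  0.106] 0.117
scene in housing 58 [ 0.519 -0.071  0.11 ] 0.117
```

View pics/s14.png

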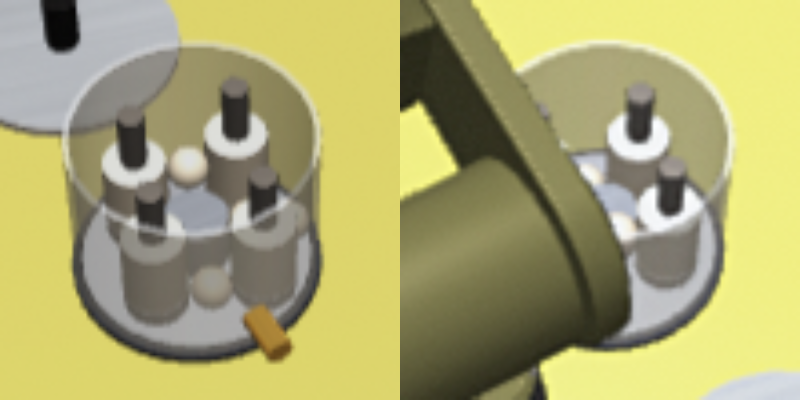

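Run:
```python
from h import *
go((C[0]-.001,C[1],.1935,np.pi/2))
```

```text
[2.0, -3.38, -0.01] [-0.003, -0.002, -0.0] rows>= 3.9
```

The picture shows the balls low between the candles at about (188,167), (212,287), (297,215) and (240,212), well below the rim, and all candles upright. Now I lay the cover.

Request:
move_arm(targets=[[-1,0.45,-0.75,0,0,0,0],[-1,0.9,-1.5,0,0,0,0],[-1,1.35,-2.25,0,0,0,0],[-1,1.75,-2.95,0,0,0,0],[-1,1.99,-3.36,0,0,0,0],[-1,1.99,-3.36,0,0,0,0],[-1,1.99,-3.36,0.5,0,0,0],[-1,1.99,-3.36,1,0,0,0],[-1,1.99,-3.36,1.3,0,0,0],[-1,1.99,-3.36,1.41,0,0,0],[-1,1.99,-3.36,1.43,0,0,0],[-1,1.99,-3.36,1.43,0,0,0]])

```text
time_s: 44.45
ee_pos: [0.518, -0.0214, 0.1232]
eef_rot: [3.141, -0.002, 1.571]
force: [-0.5, -0.2, -1.8]
grip_width: 0.0215
grip_force: 30.0
```

Run:
```python
from h import *
o=ctrl.get_obs(); print(np.round(o["ee_pos"],4),np.round(o["eef_rot"],3),o["grip_width"],np.round(o["force"],1))
```

```text
[ 0.518  -0.0214  0.1232] [ 3.141e+00 -2.000e-03  1.571e+00] 0.021504438405966733 [-0.5 -0.2 -1.8]
```

Request:
move_arm(targets=[[-1,0,0,0.03,0,0,0],[-1,0,0,0.03,0,0,0],[-0.15,0,0,0.03,0,0,0],[-0.15,0,0,0.03,0,0,0],[-0.15,0,0,0.03,0,0,0],[-0.15,0,0,0.03,0,0,0],[-0.15,0,0,-0.7,0,0,0],[-0.15,0,0,-1.5,0,0,0],[-0.15,0,0,-2.2,0,0,0],[-0.15,0,0,-2.2,0,0,0],[-0.15,0,0,-2.2,0,0,0]])

```text
time_s: 45.55
ee_pos: [0.5177, -0.0214, 0.2329]
eef_rot: [3.141, -0.001, 1.571]
force: [-0.3, -0.6, -0.5]
grip_width: 0.0399
grip_force: 0.0
```

Run:
```python
from h import *
o=ctrl.get_obs(); print(np.round(o["ee_pos"],4),o["grip_width"],np.round(o["force"],1),o["time_s"])
for n in ["side","scene","wrist"]:
    K,T=cam(n); im,d=ctrl.camera(n); P=cloud(K,T,d); save("s17"+n,im)
    R0=np.hypot(P[...,0]-C[0],P[...,1]-C[1])
    k=P[(d>0)&(P[...,2]>.16)&(P[...,2]<.175)&(R0<.025)]; c,r=cv2.minEnclosingCircle(k[:,:2].astype(np.float32))
    g=P[(d>0)&(P[...,2]>.120)&(P[...,2]<.135)&(R0<.085)&(R0>.02)]; A=np.c_[g[:,:2]-C,np.ones(len(g))]; f=np.linalg.lstsq(A,g[:,2],rcond=None)[0]
    e=cv2.minEnclosingCircle(g[:,:2].astype(np.float32))
    # wall below the cover
    wq=P[(d>0)&(P[...,2]>.03)&(P[...,2]<.11)&(abs(R0-.072)<.008)]
    print(n,"knob",np.round(c,4),round(r,4),"plane",np.round(f,4),"disc",np.round(e[0],4),round(e[1],4),len(wq))
    q=P[(P[...,2]>.113)&(P[...,2]<.125)&(np.hypot(P[...,0]-.59,P[...,1]+.305)<.06)]
    if len(q)>20: cc=cv2.minAreaRect(q[:,:2].astype(np.float32)); print("  scoop",np.round(cc[0],4),round(cc[2],1))
```

```text
[ 0.5177 -0.0214  0.2329] 0.039911052559900156 [-0.3 -0.6 -0.5] 45.55
side knob [ 0.517  -0.0204] 0.0122 plane [ 0.0002 -0.0033  0.1271] disc [ 0.5164 -0.021 ] 0.0778 1610
scene knob [ 0.5184 -0.0226] 0.0116 plane [-0.0028  0.0039  0.1283] disc [ 0.5181 -0.0222] 0.0772 1100
  scoop [ 0.589  -0.3077] 2.9
wrist knob [ 0.519  -0.0211] 0.0109 plane [-0.0005 -0.0003  0.128 ] disc [ 0.519  -0.0216] 0.0762 1
  scoop [ 0.5889 -0.2835] 2.5
```

The cover is flat at the right height (top at 0.128 m), centred within about 3 mm, and nothing is touching the robot.

```bash
python3 -c "
from station import ctrl
print(ctrl.hand_in())"
```

```text
the job is handed in; nothing more can be done
None
```

I handed the job in at about 46 s and have no verdict back. By my camera measurements all four candles stand in the housing (one was dropped on the mat first, then recovered), the four balls lie below the rim, the scoop is back in place, and the cover is flat and centred within about 3 mm.

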